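Stack a spacer set on the shuttle and press it under the arbor press

ROBOT

A 6-joint arm with a two-finger parallel gripper is mounted at the origin on the work surface. World frame = base frame: x ahead of the robot, y to its left, z up, the work surface at z = 0. Lengths are in m, angles in degrees, forces in N, time in s.
With the tool pointing down it reaches from about 0.4 to 0.825 m from the base axis. Payload 7 kg.
Tool frame: the origin (TCP) lies at the very end of the fingers, on their centre line; the grasp point (between the pads) lies 19 mm behind it (r.grasp_offset is the z of the grasp point in the tool frame, in m); z points along the fingers, y is the direction in which the jaws open and shut (so a half turn about z gives the same grasp; the last joint's range is limited). The gripper opens to 88 mm and grips with 3 to 60 N. Pads are 19 mm wide; open, the fingers measure 130 mm over their backs; the gripper's body (78 mm by 193 mm) begins 47 mm behind the grasp point.
Start: joints at [80.678, 20.546, 0.682, 0, -70.136, -16.507], TCP at [0.294, 0.608, 0.227] pointing down, gripper open.
Joint ranges: [-176.03, 176.03], [-82.01, 121.73], [-58.28, 71.71], [-173.87, 95.51], [-174.79, -0.11], [-173.66, 173.66]. Speed limits (degrees/s): [136.94, 136.94, 172.46, 180, 180, 180].

INTERFACE

Orientations are given as [roll, pitch, yaw] about the fixed x, y, z axes, in that order (R = Rz(yaw) Ry(pitch) Rx(roll)).
In Python, from plant import r, capture, calibration, order gives the robot as it stands.
- The arm moves only by the tool servo_tool, never from a script. Its arguments are lists of equal length, an entry for each row: "grip": the closure, from -1 (fully open) to 1 (shut), so that 0 is half open; "translation": the shift along the tool's x, y, z in m, a list of three; "turn": the turn about the tool's z in rad. A call has 1 to 10 rows; each row is the pose to reach, as a shift and turn from the pose commanded when the call began, along the tool's axes at that moment; what a row does not reach only later rows make up. A row lasts 1/12 s, in which the tool goes at most 41.7 mm and 7.16 degrees, less where a joint would pass 70% of its speed; a pose out of reach is approached as far as the arm can. A call with a gripper value outside its range is refused whole. The fingers move at their own pace and stop on an object; "newtons" is the grip in N (left out, the last holds). Time passes only in rows, so rows that repeat a pose let the fingers close. It gives the time, the measured TCP pose, the force and the opening at its end, in the units of the state.
- r.get_state(): the state, without advancing time (a new reading comes with each control period).
- capture(name): name is "scene" or "top" or "wrist"; returns (picture, depth): 384x512x3 uint8, blue, green, red; 384x512 float32, m along the optical axis (not along the pixel's ray), 0 where there is no reading.
- calibration(name): a dict with "fx", "fy", "cx", "cy" (pixels), "view" (4x4, takes a point from world to camera coordinates). Camera axes: x right, y up, looking along -z (the intrinsics and any distortion apply to the point x, -y, -z); pixel columns grow to the right and rows downward; lengths in m; the calibration is good to about 2 mm. The wrist camera is an equidistant fisheye: a pixel r from the principal point sees the ray r / f radians off the axis. A picture is of the moment at which its call begins: read the wrist's pose just before it. calibration takes no time and is no camera call; for the wrist camera it gives the pose at the moment of the call.
- order.close_job(): hands the job in, once; it reports no verdict.
The state is a dict: "time_s": time; "joints": joint angles; "qd": joint speeds; "joint_torque": joint torques, N m; "tcp_pos": TCP position; "eef_rot": TCP orientation; "contact_force": force on the tool from outside, world axes, zero at the start; "moment": the same for the moment, N m; "gripper_width": finger opening in m.
Only numpy, scipy, OpenCV 4.12 (cv2) and the standard library are available. Lean on these libraries where they do the work, as an engineer would, in place of code of your own. Each camera call takes 0.05 s, during which the arm holds its last target.

TASK

Build the ring set on the post of the shuttle plate: the flanged bush first with its wide flange down, then every spacer ring that is there (one to three), then the thick collar on top, each slid fully home. Then, keeping the shuttle flat on the bench, slide it by its upright grip into the guides, under the guard and the raised ram, right up to the end stop; pull the press lever down until the ram bears firmly on the collar, let the lever back up, and draw the shuttle with its whole stack back out clear of the guides. Leave everything else on the bench undisturbed.

Things in the scene. Friction and masses are not known exactly. Their poses are not given: they have to be found in the camera images.
- shuttle: loose aluminium shuttle plate, 0.75 kg, 96 x 96 mm, 12 mm thick, origin at the centre of its underside. A post stands at its centre. From the middle of its -y edge a flat bar (20 mm wide, 11 mm high) runs along its own -y to an upright black grip. It goes into the press with its own +y foremost
- post_foot (a point): foot of the shuttle's steel post: on the post's axis, on top of the plate, 12 mm above the shuttle's underside; axes as the shuttle. The post is 15 mm in diameter and rises 58 mm from here, the last 10 mm tapering to 6 mm
- shuttle_grip (a point): in the shuttle's upright grip, a block 24 mm (shuttle's x) by 26 mm (y), top 52 mm above the bench: this point is on its middle line, 160 mm from the post along the shuttle's -y, 10 mm below its top. Pinch it from above across its x faces
- flange: flanged bush: black moulded plastic ring, hole 19 mm, 58 mm wide flange 6 mm thick with a 37 mm diameter hub 10 mm high above it, 16 mm high in all, 50 g; origin at the centre of its underside, z up out of the hub. It starts flange down
- spacer1: spacer ring: black moulded plastic ring, hole 19 mm, 44 mm outside diameter, 8 mm thick, 30 g, both faces alike; origin at its centre (4 mm above its underside). May be absent
- spacer2: spacer ring: black moulded plastic ring, hole 19 mm, 44 mm outside diameter, 8 mm thick, 30 g, both faces alike; origin at its centre (4 mm above its underside). May be absent
- spacer3: spacer ring: black moulded plastic ring, hole 19 mm, 44 mm outside diameter, 8 mm thick, 30 g, both faces alike; origin at its centre (4 mm above its underside). May be absent
- collar: collar: black moulded plastic ring, hole 19 mm, 36 mm outside diameter, 16 mm high, 50 g, both ends alike; origin at its centre (8 mm above its underside)
- press: blue bench arbor press, fixed; origin on the bench under the ram's axis. The shuttle enters along the press's own +y. The head overhangs from y = -45 mm, at 137 to 237 mm height; the column stands from y = +87 mm. A steel end stop on the bench, face at y = +49 mm: with the shuttle against it the post is under the ram within 1 mm
- guide_mouth (a point): middle of the guides' mouth on the bench, at y = -150 mm in the press frame, axes as the press. Two rails 12 mm high, inner faces 100 mm apart, run from y = -110 to +60 mm; at the mouth they splay to about 135 mm apart
- guard_edge (a point): middle of the lower edge of the clear guard plate that crosses the guides, at y = -70 mm in the press frame, 85 mm above the bench. The guard stands on two posts 130 mm apart (clear gap), its top is 168 mm above the bench
- press_axis (a point): point on the bench straight under the ram's axis, axes as the press
- ram: the press ram with a hollow round nose, outside diameter 40 mm, hole 24 mm wide and 34 mm deep; origin at the centre of the nose's lower face, 76 mm above the bench when raised (6 mm above the top of the shuttle's post). It goes down 30 mm per radian of the lever, so the nose passes over the post and lands on the collar
- lever (a joint): angle of the press lever: 0 = raised, held up by a return spring; grows as it is pulled down, to 1.15. Bar 12 mm thick, 230 mm long, 28 mm black ball at the end, turning about the press's x; at 0 it points along the press's -y, 0.6 rad above level. Pushing down at lever_push takes 4 to 6 N; the ram bears on the stack with 7 times the push beyond that
- lever_push (a point): point on the lever's axis 205 mm from its hinge, just inside the ball: a good place to push down on
- lever_hinge (a point): hinge of the lever, 100 mm to +x, 30 mm to +y of the ram's axis, 185 mm above the bench
- spanner: bystander, to be left alone: open-ended spanner lying flat, about 18 cm long
- driver: bystander, to be left alone: screwdriver lying flat, about 20 cm long
- solvent: bystander, to be left alone: white bottle, 54 mm diameter, 130 mm tall
- dish: bystander, to be left alone: small steel bowl, 72 mm across, 20 mm high
- taperoll: bystander, to be left alone: roll of yellow tape lying flat, 90 mm diameter, 24 mm high
- caliper: bystander, to be left alone: caliper lying flat, 220 mm long
- jar: bystander, to be left alone: jar, 60 mm diameter, 70 mm tall
Mind the look-alikes: they are no part of the job. Leave any yellow look-alike of the collar alone.

How it is judged:
By the outcome, as a careful person would: the job done as asked, in the order asked, and still so for the second after the job is handed in, with the robot touching nothing.
Of spacer1, spacer2, spacer3 only 1 to 3 are there at a start; the rules pass over those that are not, and their reading is None.
At some moment in a run one of flange, spacer1, spacer2, spacer3, collar may be knocked a few centimetres aside while the robot is not near it.
Once in a run the grip may slacken for a moment while it holds something.
It also fails if it takes over 210 s, if anything falls off the work surface, if the arm or the gripper's body presses on something with over 40 N, if the wrist force passes 120 N, or if a joint passes its speed limit or range.

## Working session

There is one attempt and no reset: what is moved stays moved. The work goes in short steps, Python scripts to look and compute and a tool call to move; the robot and the scene stay as the last step left them, time stands still between calls to the robot, and variables do not carry over. Pictures are saved under pics/ and viewed, and the job is handed in when it is done.

Besides the shell and the picture viewer there is one more tool, called after "Call:" as name(argument=value, ...) on one line, values as JSON. servo_tool: Moves the arm, as the interface text tells. Its arguments: {"type":"object","properties":{"grip":{"type":"array","items":{"type":"number"}},"translation":{"type":"array","items":{"type":"array","items":{"type":"number"}}},"turn":{"type":"array","items":{"type":"number"}},"newtons":{"type":"number"}},"required":["grip","translation","turn"]}

```bash
ls; mkdir -p pics
python3 - <<'E'
from plant import r,capture,calibration
import cv2,numpy as np
print(r.get_state(), r.grasp_offset)
for n in ["scene","top","wrist"]:
    p,d=capture(n); np.savez(f"/tmp/{n}0.npz",p=p,d=d)
    cv2.imwrite(f"pics/{n}0.png",cv2.resize(p,(800,600),interpolation=cv2.INTER_CUBIC))
    c=calibration(n);print(n,{k:np.round(v,4).tolist() if not isinstance(v,str) else v for k,v in c.items()})
E
```

```text
pics
{'time_s': 0.0, 'joints': array([ 8.06787268e+01,  2.05913920e+01,  6.34005610e-01, -2.01923179e-02,
       -7.01371480e+01, -1.65068601e+01]), 'qd': array([-0.06997807,  0.10529144, -0.02488727, -0.08803667,  0.05129241,
        0.05779687]), 'joint_torque': array([ 8.55449780e-04, -5.82713163e+01,  2.93062466e+01,  6.99744925e+00,
        7.11334185e-03, -1.50826386e-04]), 'tcp_pos': array([0.29388921, 0.60711104, 0.22562472]), 'eef_rot': array([ 1.79903968e+02, -8.66288918e-03, -2.58350025e+01]), 'contact_force': array([0.10439486, 0.30074515, 0.32726928]), 'moment': array([-0.00215789, -0.0020225 ,  0.04420052]), 'gripper_width': 0.08745375829934092} -0.0188
scene {'fx': 366.0522, 'fy': 366.0522, 'cx': 257.7545, 'cy': 190.5399, 'view': [[0.1143, 0.9934, 0.0021, -0.0083], [-0.6934, 0.0783, 0.7163, 0.2587], [0.7114, -0.0833, 0.6978, -1.5385], [0.0, 0.0, 0.0, 1.0]]}
top {'fx': 395.3966, 'fy': 395.3966, 'cx': 257.7004, 'cy': 199.2414, 'view': [[-0.0135, -0.9998, 0.0112, -0.0664], [0.9878, -0.0116, 0.1554, -0.6152], [-0.1553, 0.0131, 0.9878, -1.2592], [0.0, 0.0, 0.0, 1.0]]}
wrist {'fx': 297.3186, 'fy': 297.3186, 'cx': 257.215, 'cy': 191.6522, 'view': [[-0.4346, -0.9006, 0.0016, 0.6734], [0.87, -0.4203, -0.2577, 0.0329], [0.2328, -0.1106, 0.9662, -0.3914], [0.0, 0.0, 0.0, 1.0]]}
```

View pics/scene0.png

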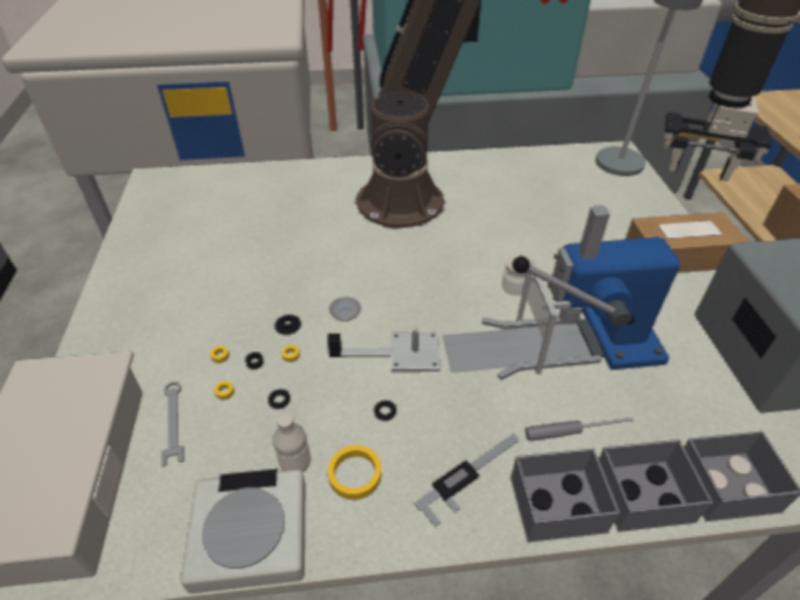

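View pics/top0.png

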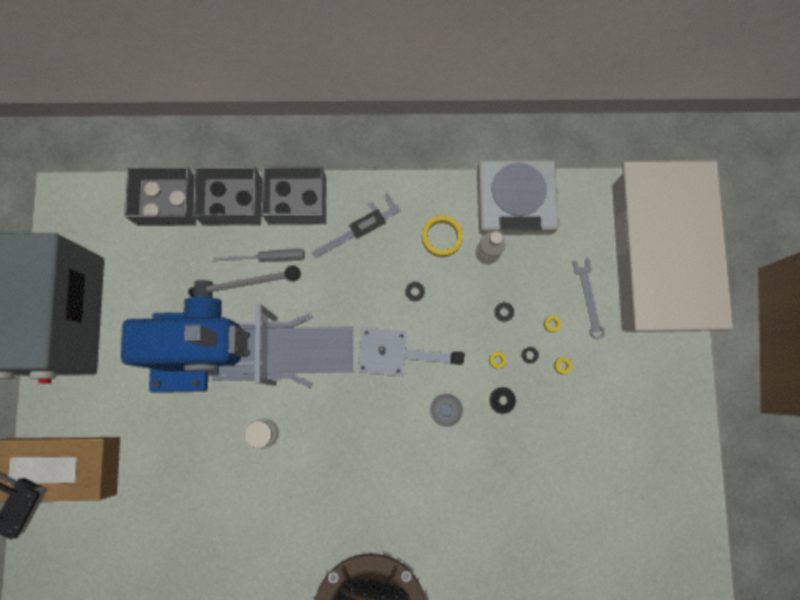

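View pics/wrist0.png

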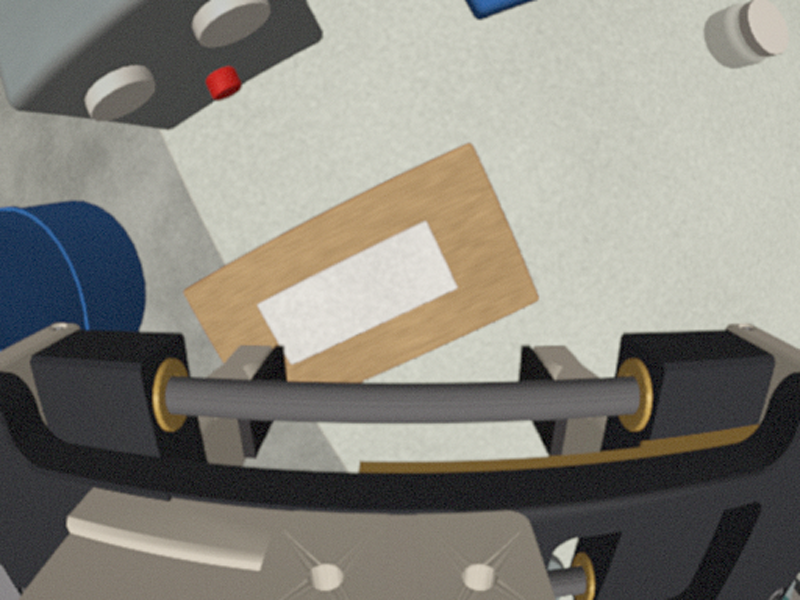

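Top view, at 800x600: the black rings are at (415,291) and (504,312), which are spacers, (502,400), the flange, and (530,355), the collar. The yellow rings are decoys. The shuttle is at (382,352) with its grip at (457,357), and the press is to the left. Next I'll measure them.

```bash
cat > h.py <<'E'
import numpy as np,cv2
from plant import r,capture,calibration
def pt(c,u,v,z):  # pixel -> world at plane z
    V=np.array(c['view']);R=V[:3,:3];t=V[:3,3]
    d=np.array([(u-c['cx'])/c['fx'],-(v-c['cy'])/c['fy'],-1.])
    o=-R.T@t; w=R.T@d
    return o+w*(z-o[2])/w[2]
def cloud(c,d):
    V=np.array(c['view']);R=V[:3,:3];t=V[:3,3]
    v,u=np.mgrid[:d.shape[0],:d.shape[1]]
    P=np.stack([(u-c['cx'])/c['fx']*d,-(v-c['cy'])/c['fy']*d,-d],-1)
    return (P-t)@R
def proj(c,P):
    V=np.array(c['view']);q=V[:3,:3]@np.asarray(P)+V[:3,3]
    return c['cx']+c['fx']*q[0]/-q[2], c['cy']-c['fy']*q[1]/-q[2]
E
python3 - <<'E'
from h import *
z=np.load('/tmp/top0.npz');p,d=z['p'],z['d'];c=calibration('top')
W=cloud(c,d)
print(c.keys())
hsv=cv2.cvtColor(p,cv2.COLOR_BGR2HSV)
m=((p.max(2)<60)).astype(np.uint8); m[:,:220]=0
n,l,s,cen=cv2.connectedComponentsWithStats(m)
for i in range(1,n):
    if 15<s[i,4]<2000:
        zz=W[l==i][:,2]; 
        h=np.median(zz)
        print(s[i],cen[i].round(1),h.round(4),pt(c,*cen[i],h).round(4))
for name,a in dict(topA=(100,150,270,290),topB=(255,150,400,290)).items():
    cv2.imwrite(f'pics/{name}.png',cv2.resize(p[a[1]:a[3],a[0]:a[2]],None,fx=4.5,fy=4,interpolation=cv2.INTER_CUBIC))
E
```

```text
dict_keys(['fx', 'fy', 'cx', 'cy', 'view'])
[226 143  10   7  17] [229.3 146.6] 0.0172 [0.8044 0.0212 0.0172]
[289 226   8   7  43] [292.2 228.6] 0.0531 [ 0.5153 -0.1852  0.0531]
[314 249  16  15 153] [321.3 256. ] 0.0114 [ 0.4261 -0.284   0.0114]
[220 363  42  21 621] [238.4 375.4] 0.199 [ 0.1046 -0.0127  0.199 ]
```

Run:
```python
import cv2
for n in ['topA','topB']: print(cv2.imread(f'pics/{n}.png').shape)
```

```text
(560, 765, 3)
(560, 652, 3)
```

View pics/topA.png

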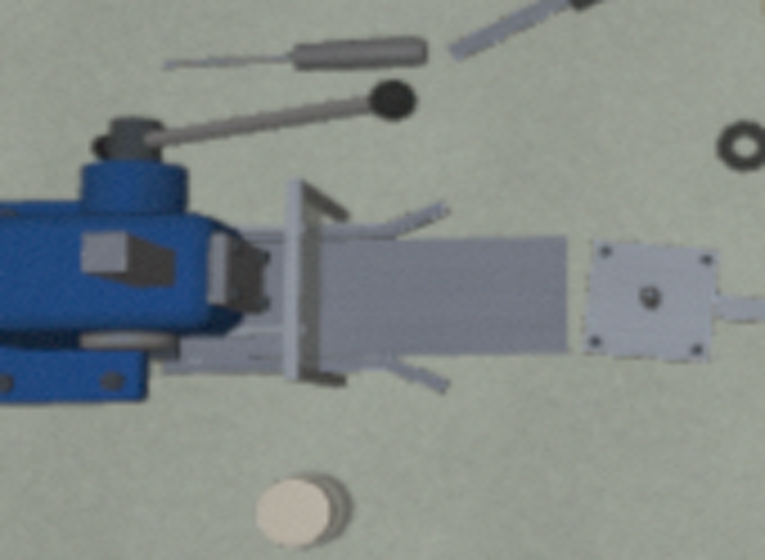

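View pics/topB.png

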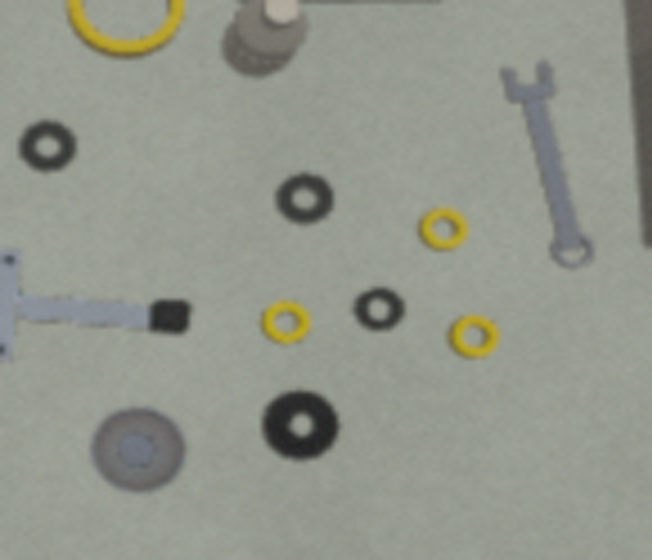

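Run:
```python
from h import *
z=np.load('/tmp/top0.npz');p,d=z['p'],z['d'];c=calibration('top')
W=cloud(c,d)
v=p.max(2).astype(int)
def ring(name,u0,v0,h,R):
    y,x=np.mgrid[:384,:512]
    roi=(abs(x-u0)<14)&(abs(y-v0)<14)
    m=roi&(v<100)
    cen=np.array([x[m].mean(),y[m].mean()])
    print(name,m.sum(),cen.round(2),pt(c,*cen,h).round(4),'depthz',np.percentile(W[m][:,2],[10,50,90]).round(4))
ring('sp_a',48/4.5+255,146/4+150,.006,.022)
ring('sp_b',305/4.5+255,198/4+150,.006,.022)
ring('collar',378/4.5+255,309/4+150,.013,.018)
ring('flange',300/4.5+255,425/4+150,.008,.029)
ring('grip',292,228,.05,.0)
# post top
u,vv=650/4.5+100,297/4+150
print('post', pt(c,u,vv,.07), W[int(vv)-2:int(vv)+3,int(u)-2:int(u)+3,2].round(3))
# plate corners
for a in [(590,240),(717,247),(712,360),(584,353)]:
    print('pc',pt(c,a[0]/4.5+100,a[1]/4+150,.012).round(4))
for a in [(567,237),(568,352)]: print('mat',pt(c,a[0]/4.5+100,a[1]/4+150,.0).round(4))
print(W[224,[180,190,200,210,220,230,240],2].round(4), W[224,[180,190,200,210,220,230,240],1].round(4))
print('ball',pt(c,392/4.5+100,100/4+150,.31).round(4),W[175,187])
```

```text
sp_a 91 [265.25 186.13] [ 0.6662 -0.1012  0.006 ] depthz [0.0059 0.0094 0.0128]
sp_b 95 [322.43 199.23] [ 0.6184 -0.2962  0.006 ] depthz [0.0058 0.0099 0.0136]
collar 65 [338.86 226.75] [ 0.5228 -0.3467  0.013 ] depthz [0.0142 0.0181 0.0209]
flange 210 [321.25 255.87] [ 0.4266 -0.2844  0.008 ] depthz [0.0047 0.0099 0.0194]
grip 66 [292.11 228.59] [ 0.5156 -0.1852  0.05  ] depthz [0.0427 0.0526 0.0562]
post [ 0.52991259 -0.03004221  0.07      ] [[0.016 0.067 0.071 0.064 0.012]
 [0.066 0.069 0.07  0.068 0.016]
 [0.063 0.068 0.07  0.068 0.06 ]
 [0.051 0.07  0.062 0.063 0.041]
 [0.015 0.045 0.051 0.046 0.014]]
pc [0.5842 0.0159 0.012 ]
pc [ 0.5771 -0.0795  0.012 ]
pc [ 0.4819 -0.0745  0.012 ]
pc [0.489  0.0206 0.012 ]
mat [0.5886 0.034  0.    ]
mat [0.4907 0.0333 0.    ]
[ 0.0084  0.0016  0.0054  0.0023 -0.0001  0.0117  0.0147] [ 0.1883  0.1557  0.1214  0.088   0.0544  0.0198 -0.014 ]
ball [0.6406 0.1161 0.31  ] [0.63591318 0.11288512 0.33098523]
```

```bash
cat >> h.py <<'E'
def wr(d): return (d+180)%360-180
def go(x,y,z,yaw=None,q=False):
    s=r.get_state();p=s['tcp_pos'];ya=s['eef_rot'][2]
    from scipy.spatial.transform import Rotation as Ro
    R=Ro.from_euler('xyz',s['eef_rot'],degrees=True).as_matrix()
    R=Ro.from_euler('xyz',[180,0,ya],degrees=True).as_matrix()
    t=R.T@(np.array([x,y,z])-p)
    turn=0 if yaw is None else -np.radians(wr(yaw-ya))
    n=max(np.linalg.norm(t)/.0417,abs(np.degrees(turn))/7.16)
    print('t',round(s['time_s'],2),'at',p.round(4),'rpy',s['eef_rot'].round(1),'F',s['contact_force'].round(1),'w',round(s['gripper_width'],4))
    print('shift',t.round(4).tolist(),'turn',round(turn,3),'rows>=',round(n,1))
def wpt(c,u,v,z):
    V=np.array(c['view']);R=V[:3,:3];t=V[:3,3]
    a=np.array([u-c['cx'],v-c['cy']]);rr=np.hypot(*a);th=rr/c['fx']
    d=np.array([np.sin(th)*a[0]/rr,-np.sin(th)*a[1]/rr,-np.cos(th)])
    o=-R.T@t; w=R.T@d
    return o+w*(z-o[2])/w[2]
def wproj(c,P):
    V=np.array(c['view']);q=V[:3,:3]@np.asarray(P)+V[:3,3]
    h=np.hypot(q[0],q[1]);th=np.arctan2(h,-q[2]);
    return c['cx']+c['fx']*th*q[0]/h, c['cy']-c['fy']*th*q[1]/h
def snap(name,n,crop=None,f=None):
    p,d=capture(n); np.savez(f"/tmp/{name}.npz",p=p,d=d)
    if crop: u0,v0,u1,v1=crop; p=p[v0:v1,u0:u1]
    if f is None: f=min(800/p.shape[1],600/p.shape[0])
    cv2.imwrite(f"pics/{name}.png",cv2.resize(p,None,fx=f,fy=f,interpolation=cv2.INTER_CUBIC))
    return p,d
E
python3 - <<'E'
from h import *
c=calibration('wrist');V=np.array(c['view']);o=-V[:3,:3].T@V[:3,3]
from scipy.spatial.transform import Rotation as Ro
R=Ro.from_euler('xyz',[180,0,-25.8],degrees=True).as_matrix()
print('cam in tool',R.T@(o-r.get_state()['tcp_pos']), 'look dir tool',R.T@(-V[2,:3]))
go(0.294,.608,.40)
go(0.41,.25,.40,0)
go(0.42,-.06,.35,0)
E
```

```text
cam in tool [ 0.06818532  0.00061754 -0.15971344] look dir tool [-0.25771828  0.00172468  0.96621856]
t 0.15 at [0.294  0.6072 0.2259] rpy [179.9  -0.  -25.8] F [ 0.6 -0.3 -0.2] w 0.0874
shift [-0.0003, -0.0007, -0.1741] turn 0 rows>= 4.2
t 0.15 at [0.294  0.6072 0.2259] rpy [179.9  -0.  -25.8] F [ 0.6 -0.3 -0.2] w 0.0874
shift [0.2601, 0.271, -0.1741] turn -0.451 rows>= 9.9
t 0.15 at [0.294  0.6072 0.2259] rpy [179.9  -0.  -25.8] F [ 0.6 -0.3 -0.2] w 0.0874
shift [0.4042, 0.5456, -0.1241] turn -0.451 rows>= 16.6
```

Call:
servo_tool(grip=[-1,-1,-1,-1,-1,-1,-1,-1,-1,-1], translation=[[0,0,-0.04],[0,0,-0.08],[0,0,-0.12],[0,0,-0.16],[0.043,0.045,-0.174],[0.087,0.09,-0.174],[0.13,0.135,-0.174],[0.173,0.18,-0.174],[0.216,0.225,-0.174],[0.26,0.271,-0.174]], turn=[0,0,0,0,-0.075,-0.15,-0.225,-0.3,-0.375,-0.451])

```text
time_s: 0.98
tcp_pos: [0.3711, 0.3688, 0.4]
eef_rot: [-180.0, 0.0, 0.2]
contact_force: [1.2, 0.3, 0.8]
gripper_width: 0.0874
```

Run:
```python
from h import *
go(0.43,-.05,.33,0)
```

```text
t 0.98 at [0.3711 0.3688 0.4   ] rpy [-180.     0.     0.2] F [1.2 0.3 0.8] w 0.0874
shift [0.0571, 0.419, 0.07] turn 0.004 rows>= 10.3
```

Call:
servo_tool(grip=[-1,-1,-1,-1,-1,-1,-1,-1,-1,-1], translation=[[0.005,0.04,0.0],[0.01,0.08,0.0],[0.015,0.12,0.0],[0.02,0.16,0.0],[0.025,0.2,0.01],[0.035,0.24,0.02],[0.04,0.28,0.03],[0.045,0.32,0.04],[0.05,0.36,0.05],[0.055,0.39,0.06]], turn=[0,0,0,0,0,0,0,0,0,0])

```text
time_s: 1.82
tcp_pos: [0.4255, -0.0217, 0.3399]
eef_rot: [-180.0, -0.0, -0.0]
contact_force: [0.4, 0.9, -0.1]
gripper_width: 0.0877
```

Run:
```python
from h import *
go(0.45,-.10,.33,0)
```

```text
t 1.82 at [ 0.4255 -0.0217  0.3399] rpy [-180.   -0.   -0.] F [ 0.4  0.9 -0.1] w 0.0877
shift [0.0245, 0.0782, 0.0099] turn -0.0 rows>= 2.0
```

Call:
servo_tool(grip=[-1,-1,-1,-1], translation=[[0.01,0.04,0.005],[0.02,0.078,0.01],[0.0245,0.078,0.01],[0.0245,0.078,0.01]], turn=[0,0,0,0])

```text
time_s: 2.15
tcp_pos: [0.4507, -0.0993, 0.3291]
eef_rot: [180.0, 0.1, -0.3]
contact_force: [-1.4, 0.4, -0.2]
gripper_width: 0.0878
```

Run:
```python
from h import *
go(0.45,-.10,.33,0)
c=calibration('wrist'); snap('w1','wrist')
for n,P in dict(post=(.531,-.03,.07),grip=(.5156,-.185,.05),spa=(.6662,-.1012,.008),fl=(.4266,-.2844,.016)).items(): 
  u,v=wproj(c,P);print(n,u*800/512,v*800/512)
```

```text
t 2.15 at [ 0.4507 -0.0993  0.3291] rpy [ 1.8e+02  1.0e-01 -3.0e-01] F [-1.4  0.4 -0.2] w 0.0878
shift [-0.0007, 0.0007, -0.0009] turn -0.005 rows>= 0.0
post 323.7261005263238 165.5087332401958
grip 491.6775447498665 182.04221250218166
spa 402.44378701964115 39.24335666048342
fl 572.0924942099531 267.84381502101706
```

View pics/w1.png

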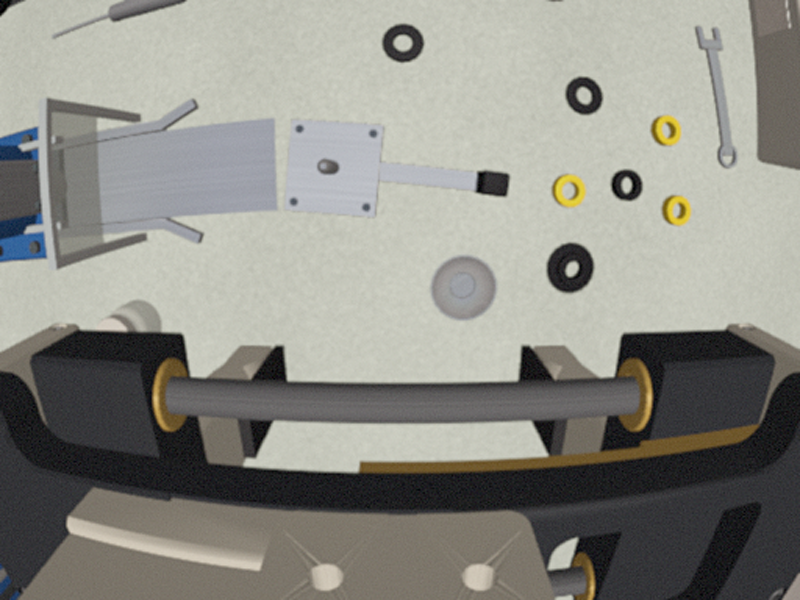

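```bash
cat >> h.py <<'E'
def wring(p,c,P,h,rad=20,thr=75,lo=0):
    u0,v0=wproj(c,P)
    y,x=np.mgrid[:384,:512]
    m=(abs(x-u0)<rad)&(abs(y-v0)<rad)&(p.max(2)<thr)
    n,l,s,cen=cv2.connectedComponentsWithStats(m.astype(np.uint8))
    i=1+np.argmax(s[1:,4]); k=(l==i).astype(np.uint8)
    ct,_=cv2.findContours(k,cv2.RETR_EXTERNAL,cv2.CHAIN_APPROX_NONE)
    Q=np.array([wpt(c,a[0],a[1],h) for a in max(ct,key=len)[:,0,:].astype(float)])[:,:2].astype(np.float32)
    (cx,cy),(a,b),_=cv2.fitEllipse(Q)
    return (round(cx,4),round(cy,4)),(round(a,4),round(b,4)),int(s[i,4])
E
python3 - <<'E'
from h import *
z=np.load('/tmp/w1.npz');p=z['p'];c=calibration('wrist')
for n,P,h in [('spa',(.6662,-.1012,.008),.004),('spb',(.6184,-.2962,.008),.004),('col',(.5228,-.3467,.016),.008),('fl',(.4266,-.2844,.006),.003),('grip',(.5156,-.185,.05),.05)]:
    print(n,wring(p,c,P,h))
def q(u,v,h): return wpt(c,u*.64,v*.64,h).round(4)
print('corners',[q(*a,.012) for a in [(291,120),(383,124),(376,217),(286,210)]])
p2=p[60:150,160:350];cv2.imwrite('pics/w1c.png',cv2.resize(p2,None,fx=4.2,fy=4.2,interpolation=cv2.INTER_CUBIC))
E
```

```text
spa ((0.6643, -0.0994), (0.0387, 0.0396), 321)
spb ((0.6172, -0.2953), (0.0387, 0.0402), 294)
col ((0.5212, -0.3476), (0.0317, 0.0363), 207)
fl ((0.4247, -0.2857), (0.0524, 0.053), 600)
grip ((0.5151, -0.1836), (0.022, 0.0328), 259)
corners [array([0.5819, 0.0153, 0.012 ]), array([ 0.5741, -0.0796,  0.012 ]), array([ 0.4783, -0.072 ,  0.012 ]), array([0.4875, 0.0224, 0.012 ])]
```

View pics/w1c.png

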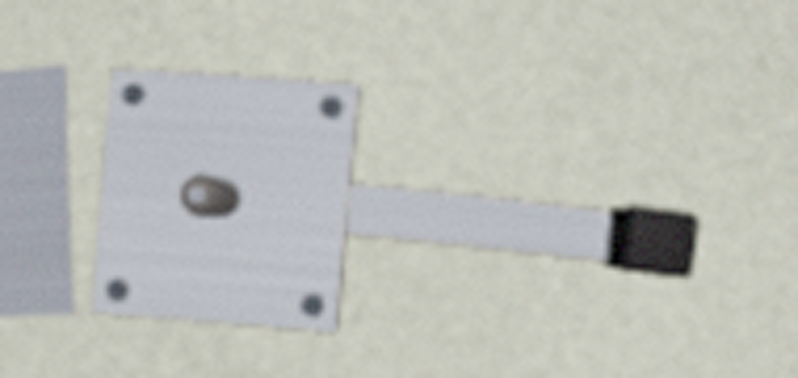

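Run:
```python
from h import *
c=calibration('wrist')
print(r.get_state()['joints'].round(1), wpt(c,207.1,106,.07))
go(.4247,-.2857,.10,0)
go(.4247,-.2857,.10,-60)
```

```text
[ 12.3  -3.3 -14.7  -0.  -78.6  77.5] [ 0.53077053 -0.0283172   0.07      ]
t 2.2 at [ 0.4505 -0.098   0.3294] rpy [ 1.8e+02  1.0e-01 -2.0e-01] F [ 0.2 -0.6  0.2] w 0.088
shift [-0.0253, 0.1877, 0.2294] turn -0.003 rows>= 7.1
t 2.2 at [ 0.4505 -0.098   0.3294] rpy [ 1.8e+02  1.0e-01 -2.0e-01] F [ 0.2 -0.6  0.2] w 0.088
shift [-0.0253, 0.1877, 0.2294] turn 1.044 rows>= 8.4
```

Call:
servo_tool(grip=[-1,-1,-1,-1,-1,-1,-1,-1,-1,-1], translation=[[-0.003,0.019,0.02],[-0.005,0.038,0.04],[-0.008,0.056,0.06],[-0.01,0.075,0.08],[-0.013,0.094,0.1],[-0.015,0.113,0.12],[-0.018,0.131,0.14],[-0.02,0.15,0.16],[-0.023,0.169,0.18],[-0.0253,0.188,0.2]], turn=[0.12,0.24,0.36,0.48,0.6,0.72,0.84,0.96,1.08,1.2])

```text
time_s: 3.03
tcp_pos: [0.426, -0.2844, 0.1297]
eef_rot: [-179.9, -0.0, -68.9]
contact_force: [-0.9, -0.3, -0.2]
gripper_width: 0.0871
```

Run:
```python
from h import *
go(.4247,-.2857,.12,-90)
```

```text
t 3.03 at [ 0.426  -0.2844  0.1297] rpy [-179.9   -0.   -68.9] F [-0.9 -0.3 -0.2] w 0.0871
shift [0.0008, 0.0017, 0.0097] turn 0.368 rows>= 2.9
```

Call:
servo_tool(grip=[-1,-1,-1,-1], translation=[[0,0,0],[0,0,0],[0.001,0.002,0.0],[0.001,0.002,0.0]], turn=[0.12,0.24,0.36,0.368])

```text
time_s: 3.37
tcp_pos: [0.4244, -0.2855, 0.1302]
eef_rot: [-180.0, 0.0, -90.0]
contact_force: [-0.1, 0.1, 0.5]
gripper_width: 0.0879
```

Run:
```python
from h import *
go(.4247,-.2857,.008,-90)
c=calibration('wrist'); p,d=snap('w2','wrist')
print(wring(p,c,(.4247,-.2857,.003),.003,rad=70), [round(x*800/512) for x in wproj(c,(.4247,-.2857,.003))])
```

```text
t 3.37 at [ 0.4244 -0.2855  0.1302] rpy [-180.    0.  -90.] F [-0.1  0.1  0.5] w 0.0879
shift [0.0002, -0.0003, 0.1222] turn -0.0 rows>= 2.9
((0.4245, -0.2856), (0.0548, 0.0553), 2125) [399, 289]
```

View pics/w2.png

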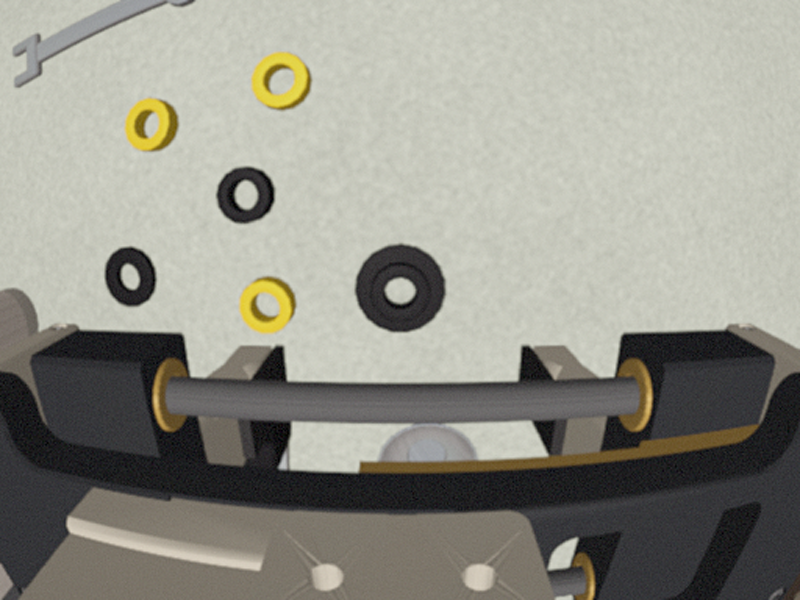

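Call:
servo_tool(grip=[-1,-1,-1,-1,0,0.5,0.5,0.5,0.5,0.5], translation=[[0,0,0.04],[0,0,0.08],[0,0,0.11],[0,0,0.122],[0,0,0.122],[0,0,0.122],[0,0,0.122],[0,0,0.122],[0,0,0.122],[0,0,0.122]], turn=[0,0,0,0,0,0,0,0,0,0], newtons=30)

```text
time_s: 4.25
tcp_pos: [0.4246, -0.2869, 0.0091]
eef_rot: [-179.9, -0.0, -89.8]
contact_force: [-0.2, -0.1, -0.2]
gripper_width: 0.0534
```

Call:
servo_tool(grip=[0.8,0.8,0.8,0.8,0.8,0.8], translation=[[0,0,0],[0,0,0],[0,0,0],[0,0,0],[0,0,0],[0,0,0]], turn=[0,0,0,0,0,0])

```text
time_s: 4.75
tcp_pos: [0.4241, -0.2869, 0.0084]
eef_rot: [-180.0, -0.0, -89.8]
contact_force: [-0.4, 0.8, 5.7]
gripper_width: 0.0355
```

Run:
```python
from h import *
go(.5305,-.0285,.13,-90)
```

```text
t 4.75 at [ 0.4241 -0.2869  0.0084] rpy [-180.    -0.   -89.8] F [-0.4  0.8  5.7] w 0.0355
shift [-0.2581, -0.1072, -0.1216] turn 0.003 rows>= 7.3
```

Call:
servo_tool(grip=[0.8,0.8,0.8,0.8,0.8,0.8,0.8,0.8,0.8,0.8], translation=[[0,0,-0.02],[0,0,-0.05],[0,0,-0.09],[0,0,-0.12],[-0.035,-0.015,-0.122],[-0.07,-0.03,-0.122],[-0.105,-0.044,-0.122],[-0.14,-0.058,-0.122],[-0.175,-0.073,-0.122],[-0.21,-0.087,-0.122]], turn=[0,0,0,0,0,0,0,0,0,0])

```text
time_s: 5.58
tcp_pos: [0.5105, -0.0748, 0.13]
eef_rot: [180.0, 0.0, -89.8]
contact_force: [1.6, -0.2, -1.2]
gripper_width: 0.0353
```

Run:
```python
from h import *
go(.5305,-.0285,.13,-90)
c=calibration('wrist'); p,d=snap('w3','wrist')
```

```text
t 5.58 at [ 0.5105 -0.0748  0.13  ] rpy [180.    0.  -89.8] F [ 1.6 -0.2 -1.2] w 0.0353
shift [-0.0462, -0.0202, -0.0] turn 0.003 rows>= 1.2
```

View pics/w3.png

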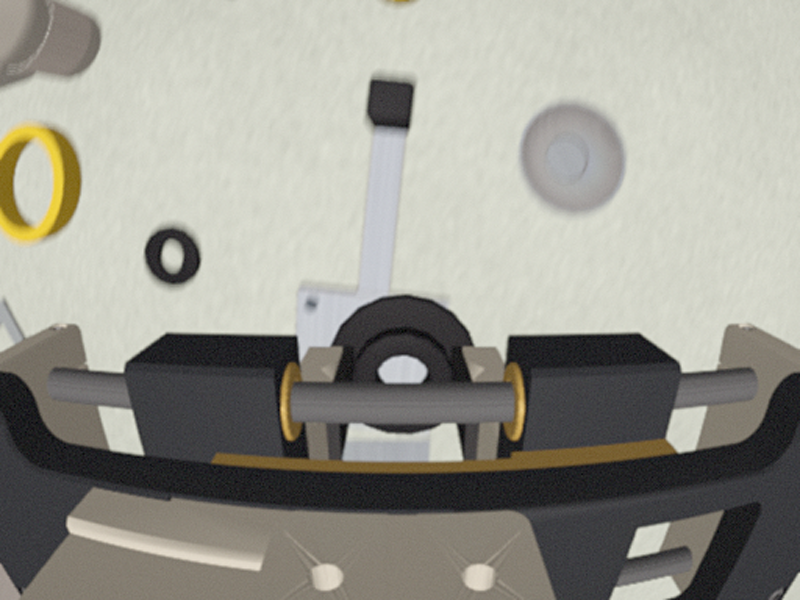

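Run:
```python
from h import *
c=calibration('wrist');s=r.get_state()['tcp_pos']
for h in (.008,-.008): print(wpt(c,402*.64,370*.64,s[2]+h)-s)
# flange left/right edge at z-.002..-.005
print(wpt(c,333*.64,350*.64,s[2]-.005)-s,wpt(c,472*.64,350*.64,s[2]-.005)-s, wpt(c,402*.64,296*.64,s[2]-.005)-s)
z=np.load('/tmp/w3.npz')['p']
cv2.imwrite('pics/w3c.png',cv2.resize(z[180:290,190:330],None,fx=5,fy=5,interpolation=cv2.INTER_CUBIC))
```

```text
[-0.00128994 -0.00309477  0.008     ]
[-0.00130895  0.0039124  -0.008     ]
[ 0.02513905 -0.00535724 -0.005     ] [-0.0280167  -0.00573638 -0.005     ] [-0.00111199 -0.02686157 -0.005     ]
```

View pics/w3c.png

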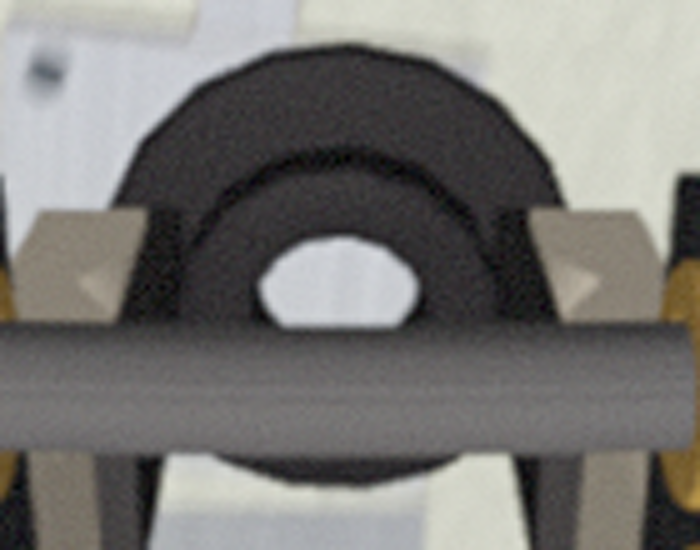

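Call:
servo_tool(grip=[0.8,0.8,0.8,0.8,0.8,0.8,0.8], translation=[[-0.025,-0.011,0],[-0.0458,-0.0206,0],[-0.0458,-0.0206,0],[-0.0458,-0.0206,0.015],[-0.0458,-0.0206,0.03],[-0.0458,-0.0206,0.045],[-0.0458,-0.0206,0.06]], turn=[0,0,0,0,0,0,0])

```text
time_s: 6.22
tcp_pos: [0.5303, -0.0309, 0.0691]
eef_rot: [180.0, -0.0, -89.8]
contact_force: [0.8, 0.6, -1.1]
gripper_width: 0.035
```

Call:
servo_tool(grip=[0.8,0.8,0.8,0.8,0.8,0.8,0.8], translation=[[0,0,0.01],[0,0,0.02],[0,0,0.03],[0,0,0.04],[0,0,0.045],[0,0,0.048],[0,0,0.048]], turn=[0,0,0,0,0,0,0])

```text
time_s: 6.8
tcp_pos: [0.5306, -0.0307, 0.0215]
eef_rot: [180.0, -0.0, -89.8]
contact_force: [0.7, 1.1, -0.0]
gripper_width: 0.0352
```

Run:
```python
from h import *
p,d=snap('w4','wrist')
```

```text
(no output)
```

View pics/w4.png

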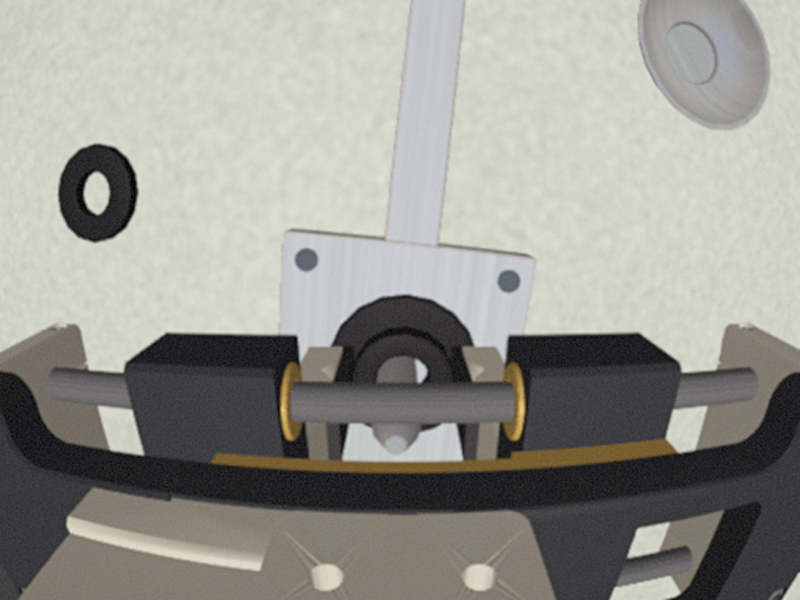

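Call:
servo_tool(grip=[0.8,0.8,0.3,0,-0.3,-0.3], translation=[[0,-0.001,0.001],[0,-0.0015,0.0015],[0,-0.0015,0.0015],[0,-0.0015,0.0015],[0,-0.0015,0.0015],[0,-0.0015,0.0015]], turn=[0,0,0,0,0,0])

```text
time_s: 7.35
tcp_pos: [0.5323, -0.0307, 0.0207]
eef_rot: [-180.0, 0.0, -89.8]
contact_force: [0.4, 1.2, 0.6]
gripper_width: 0.0496
```

Run:
```python
from h import *
go(.6643,-.0994,.10,-90)
print(r.get_state()['joints'].round(1))
```

```text
t 7.35 at [ 0.5323 -0.0307  0.0207] rpy [-180.     0.   -89.8] F [0.4 1.2 0.6] w 0.0496
shift [0.0691, -0.1318, -0.0793] turn 0.003 rows>= 4.0
[ 17.8  20.4 -31.3   0.  -38.3 -17.6]
```

Call:
servo_tool(grip=[-0.4,-0.4,-0.4,-0.4,-0.4,-0.4,-0.4,-0.4,-0.4], translation=[[0,0,-0.03],[0,0,-0.07],[0.0,-0.0,-0.09],[0.017,-0.032,-0.09],[0.035,-0.065,-0.09],[0.052,-0.1,-0.09],[0.068,-0.13,-0.09],[0.069,-0.132,-0.085],[0.069,-0.132,-0.085]], turn=[0,0,0,0,0,0,0,0,0])

```text
time_s: 8.1
tcp_pos: [0.6649, -0.1004, 0.1036]
eef_rot: [179.9, -0.0, -89.9]
contact_force: [-0.6, 0.1, -1.2]
gripper_width: 0.0615
```

Run:
```python
from h import *
c=calibration('wrist'); p,d=snap('w5','wrist')
print(wring(p,c,(.6643,-.0994,.003),.004,rad=60))
go(.6643,-.0994,.002,-90)
```

```text
((0.6633, -0.1008), (0.041, 0.0419), 1279)
t 8.15 at [ 0.6638 -0.0998  0.1041] rpy [179.9   0.  -89.9] F [-0.4 -0.1 -0.7] w 0.0616
shift [-0.0004, -0.0005, 0.1021] turn 0.002 rows>= 2.4
```

View pics/w5.png

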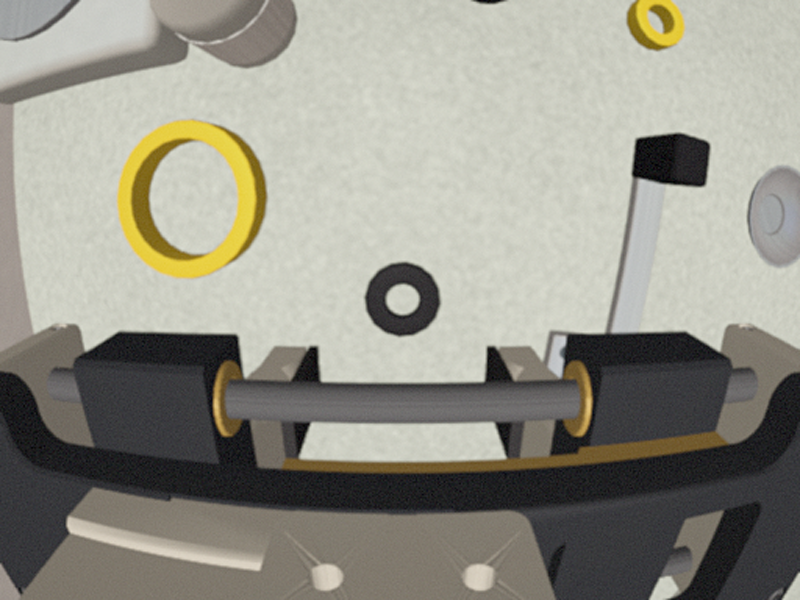

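Call:
servo_tool(grip=[-0.4,-0.4,-0.4,-0.4,0.3,0.8,0.8,0.8,0.8,0.8], translation=[[0.001,0,0.035],[0.001,0,0.07],[0.001,0,0.095],[0.001,0,0.102],[0.001,0,0.102],[0.001,0,0.102],[0.001,0,0.102],[0.001,0,0.102],[0.001,0,0.102],[0.001,0,0.102]], turn=[0,0,0,0,0,0,0,0,0,0])

```text
time_s: 8.98
tcp_pos: [0.6651, -0.0999, 0.005]
eef_rot: [-179.9, 0.0, -89.8]
contact_force: [-1.8, 1.7, 6.1]
gripper_width: 0.0419
```

Run:
```python
from h import *
go(.532,-.029,.12,-90)
```

```text
t 8.98 at [ 0.6651 -0.0999  0.005 ] rpy [-179.9    0.   -89.8] F [-1.8  1.7  6.1] w 0.0419
shift [-0.0714, 0.1329, -0.115] turn 0.003 rows>= 4.5
```

Call:
servo_tool(grip=[0.8,0.8,0.8,0.8,0.8,0.8,0.8,0.8,0.8,0.8], translation=[[0,0,-0.02],[0,0,-0.05],[0,0,-0.09],[0,0,-0.115],[-0.015,0.027,-0.115],[-0.03,0.055,-0.115],[-0.045,0.083,-0.115],[-0.055,0.11,-0.115],[-0.06,0.12,-0.115],[-0.06,0.12,-0.115]], turn=[0,0,0,0,0,0,0,0,0,0])

```text
time_s: 9.82
tcp_pos: [0.5422, -0.0399, 0.1194]
eef_rot: [-180.0, 0.0, -89.8]
contact_force: [-0.2, -0.5, -0.2]
gripper_width: 0.0416
```

Run:
```python
from h import *
c=calibration('wrist'); p,d=snap('w6','wrist',(120,100,400,310))
go(.532,-.029,.12,-90)
s=r.get_state()['tcp_pos']
```

```text
t 9.87 at [ 0.544  -0.0402  0.1195] rpy [-179.9    0.   -89.8] F [0.7 0.8 0.5] w 0.0414
shift [-0.0112, 0.0119, -0.0005] turn 0.004 rows>= 0.4
```

View pics/w6.png

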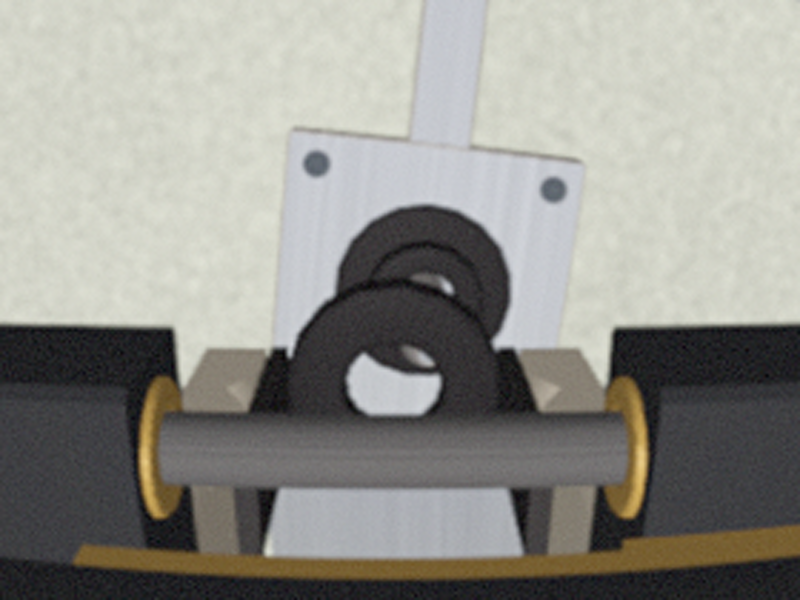

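Run:
```python
from h import *
c=calibration('wrist')
s=r.get_state()['tcp_pos']
f=280/800
z=np.load('/tmp/w6.npz')['p'];cv2.imwrite('pics/w6c.png',cv2.resize(z[165:255,210:310],None,fx=6,fy=6,interpolation=cv2.INTER_CUBIC))
print('tip?',wpt(c,120+418*f,100+358*f,.07),'hole top',wpt(c,120+395*f,100+382*f,s[2]+.005)-s,'flange hub hole', wpt(c,120+428*f,100+285*f,.028))
m=(z.max(2)<75)
```

```text
tip? [ 0.53582095 -0.02763977  0.07      ] hole top [-0.0018626  -0.00370423  0.005     ] flange hub hole [ 0.53166929 -0.03534776  0.028     ]
```

View pics/w6c.png

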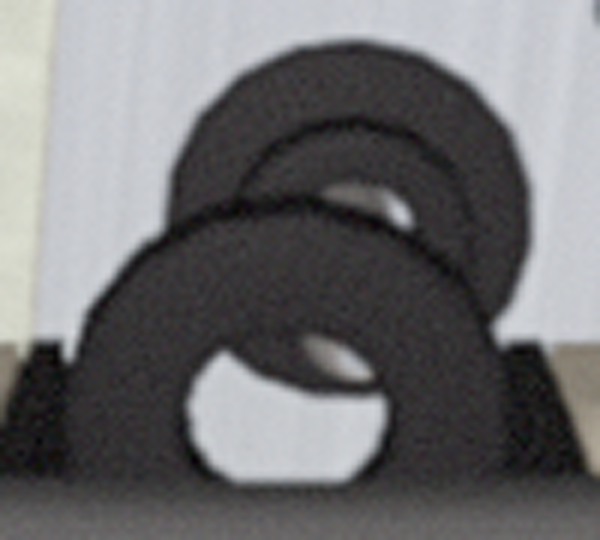

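Call:
servo_tool(grip=[0.8,0.8,0.8,0.8,0.8,0.8,0.8], translation=[[-0.012,0.0117,0],[-0.012,0.0117,0],[-0.012,0.0117,0.01],[-0.012,0.0117,0.025],[-0.012,0.0117,0.04],[-0.012,0.0117,0.05],[-0.012,0.0117,0.06]], turn=[0,0,0,0,0,0,0])

```text
time_s: 10.45
tcp_pos: [0.5329, -0.0292, 0.057]
eef_rot: [179.9, -0.0, -89.9]
contact_force: [-0.5, 0.4, -1.0]
gripper_width: 0.0413
```

Run:
```python
from h import *
c=calibration('wrist'); p,d=snap('w7','wrist',(120,100,400,310))
go(.532,-.029,.033,-90)
```

```text
t 10.5 at [ 0.5317 -0.0293  0.0554] rpy [179.8  -0.  -89.9] F [-1.3  0.2 -2.9] w 0.0416
shift [-0.0003, -0.0003, 0.0224] turn 0.002 rows>= 0.5
```

View pics/w7.png

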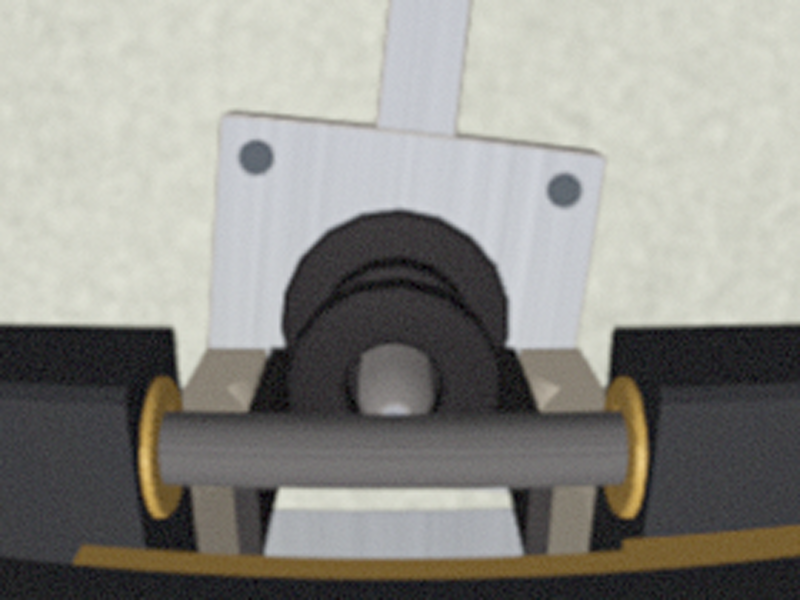

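Call:
servo_tool(grip=[0.8,0.8,0.8,0.8,0.3,0,-0.4,-0.4], translation=[[0,0,0.01],[0,0,0.02],[0,0,0.023],[0,0,0.023],[0,0,0.023],[0,0,0.023],[0,0,0.023],[0,0,0.023]], turn=[0,0,0,0,0,0,0,0])

```text
time_s: 11.17
tcp_pos: [0.5329, -0.0285, 0.0361]
eef_rot: [-179.9, 0.0, -89.8]
contact_force: [0.3, 0.5, -0.5]
gripper_width: 0.0519
```

Run:
```python
from h import *
p,d=snap('w8','wrist',(120,100,400,310))
c=calibration('top');p,d=snap('t1','top',(200,150,400,290))
go(.6172,-.2953,.12,-90)
for n,P,h in [('spb',(.6184,-.2962,.008),.008),('col',(.5228,-.3467,.016),.016)]:
    u,v=proj(c,P);print(n,u,v)
    z=np.load('/tmp/t1.npz')['p'].max(2);y,x=np.mgrid[:384,:512];m=(abs(x-u)<16)&(abs(y-v)<16)&(z<100)
    print(m.sum(),pt(c,x[m].mean(),y[m].mean(),h*.75))
```

```text
t 11.27 at [ 0.5328 -0.0286  0.0359] rpy [-180.     0.   -89.8] F [0.1 0.4 0.2] w 0.0586
shift [0.267, -0.0836, -0.0841] turn 0.003 rows>= 7.0
spb 322.53471628381527 199.14048689169718
84 [ 0.61870759 -0.29615408  0.006     ]
col 339.04199501441144 226.68686849788676
58 [ 0.52314475 -0.34620933  0.012     ]
```

View pics/w8.png

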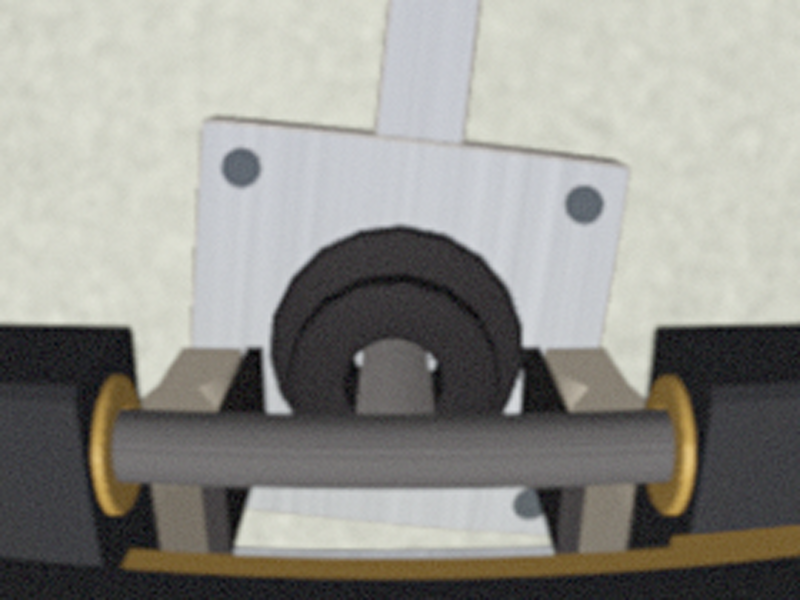

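View pics/t1.png

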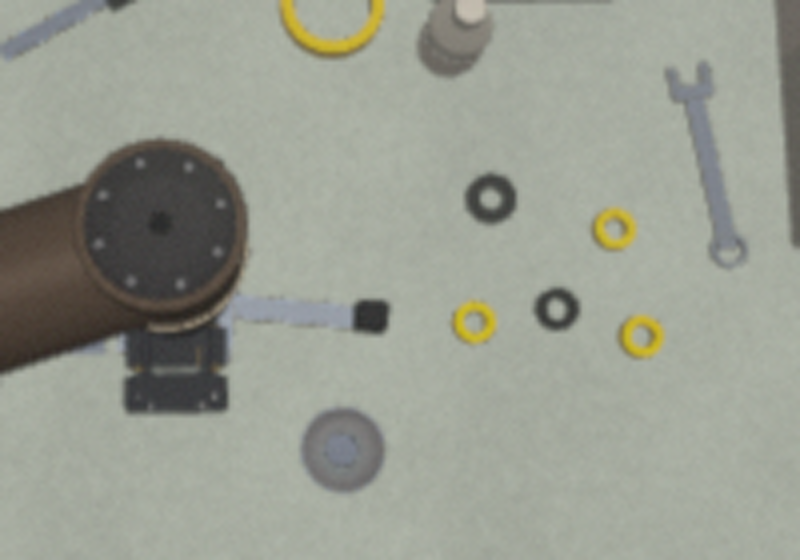

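Call:
servo_tool(grip=[-0.4,-0.4,-0.4,-0.4,-0.4,-0.4,-0.4,-0.4,-0.4,-0.4], translation=[[0,0,-0.04],[0,0,-0.075],[0.03,-0.01,-0.085],[0.068,-0.022,-0.085],[0.105,-0.034,-0.085],[0.143,-0.045,-0.085],[0.18,-0.057,-0.085],[0.218,-0.069,-0.085],[0.255,-0.08,-0.085],[0.267,-0.084,-0.085]], turn=[0,0,-0.12,-0.24,-0.36,-0.48,-0.6,-0.72,-0.84,-0.96])

```text
time_s: 12.1
tcp_pos: [0.618, -0.3002, 0.1202]
eef_rot: [180.0, -0.0, -35.2]
contact_force: [0.6, 0.0, 0.6]
gripper_width: 0.0615
```

Call:
servo_tool(grip=[-0.4,-0.4,-0.4,-0.4,-0.4,-0.4,-0.4], translation=[[0,0,0],[0,0,0],[0,0,0],[0,0,0],[0,0,0],[0,0,0],[0,0,0]], turn=[-0.12,-0.24,-0.36,-0.48,-0.6,-0.61,-0.61])

```text
time_s: 12.68
tcp_pos: [0.6173, -0.2954, 0.1206]
eef_rot: [-180.0, -0.0, -0.6]
contact_force: [-0.1, 0.2, 0.0]
gripper_width: 0.0614
```

Run:
```python
from h import *
c=calibration('wrist'); p,d=snap('w9','wrist')
a=wring(p,c,(.6172,-.2953,.003),.004,rad=60);print(a)
go(*a[0],.0025,0)
```

```text
((0.6156, -0.2965), (0.0409, 0.0419), 1136)
t 12.73 at [ 0.6173 -0.2954  0.1206] rpy [180.   -0.   -0.7] F [ 0.6 -0.2 -0. ] w 0.0619
shift [-0.0017, 0.0011, 0.1181] turn -0.012 rows>= 2.8
```

View pics/w9.png

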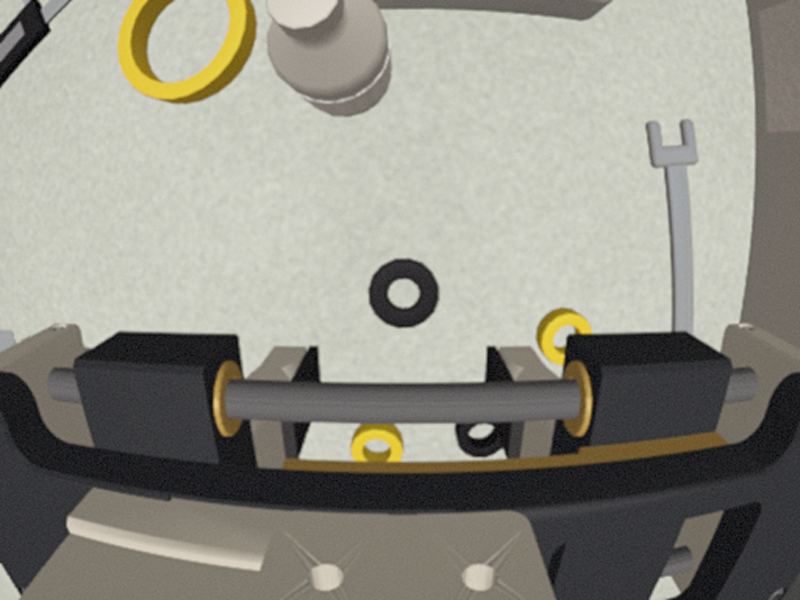

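Call:
servo_tool(grip=[-0.4,-0.4,-0.4,-0.4,0.3,0.8,0.8,0.8,0.8,0.8], translation=[[-0.001,0.001,0.04],[-0.001,0.001,0.08],[-0.001,0.001,0.11],[-0.001,0.001,0.118],[-0.001,0.001,0.118],[-0.001,0.001,0.118],[-0.001,0.001,0.118],[-0.001,0.001,0.118],[-0.001,0.001,0.118],[-0.001,0.001,0.118]], turn=[0,0,0,0,0,0,0,0,0,0])

```text
time_s: 13.57
tcp_pos: [0.6168, -0.2965, 0.0031]
eef_rot: [180.0, -0.1, -0.5]
contact_force: [-0.2, 0.3, 2.0]
gripper_width: 0.0414
```

Run:
```python
from h import *
go(.5325,-.0285,.12,0)
```

```text
t 13.57 at [ 0.6168 -0.2965  0.0031] rpy [ 1.8e+02 -1.0e-01 -5.0e-01] F [-0.2  0.3  2. ] w 0.0414
shift [-0.0865, -0.2673, -0.1169] turn -0.009 rows>= 7.3
```

Call:
servo_tool(grip=[0.8,0.8,0.8,0.8,0.8,0.8,0.8,0.8,0.8,0.8], translation=[[0,0,-0.02],[0,0,-0.05],[0,0,-0.09],[0,0,-0.117],[-0.01,-0.036,-0.117],[-0.022,-0.072,-0.117],[-0.033,-0.108,-0.117],[-0.045,-0.144,-0.117],[-0.056,-0.18,-0.117],[-0.068,-0.215,-0.117]], turn=[0,0,0,0,0,0,0,0,0,0])

```text
time_s: 14.4
tcp_pos: [0.5493, -0.0794, 0.1197]
eef_rot: [-180.0, -0.0, -0.5]
contact_force: [0.6, 1.1, -0.2]
gripper_width: 0.042
```

Call:
servo_tool(grip=[0.8,0.8,0.8,0.8], translation=[[-0.013,-0.035,0],[-0.0185,-0.052,0],[-0.0185,-0.052,0],[-0.0185,-0.052,0]], turn=[0,0,0,0])

```text
time_s: 14.73
tcp_pos: [0.5319, -0.0277, 0.12]
eef_rot: [-180.0, -0.0, -0.3]
contact_force: [-0.3, -0.2, -0.0]
gripper_width: 0.0422
```

Run:
```python
from h import *
c=calibration('wrist'); p,d=snap('w10','wrist',(120,100,400,310))
go(.5325,-.0285,.12,0)
```

```text
t 14.78 at [ 0.5321 -0.0284  0.1199] rpy [-180.    -0.    -0.4] F [0.6 0.1 0.3] w 0.0421
shift [0.0004, 0.0001, -0.0001] turn -0.007 rows>= 0.1
```

View pics/w10.png

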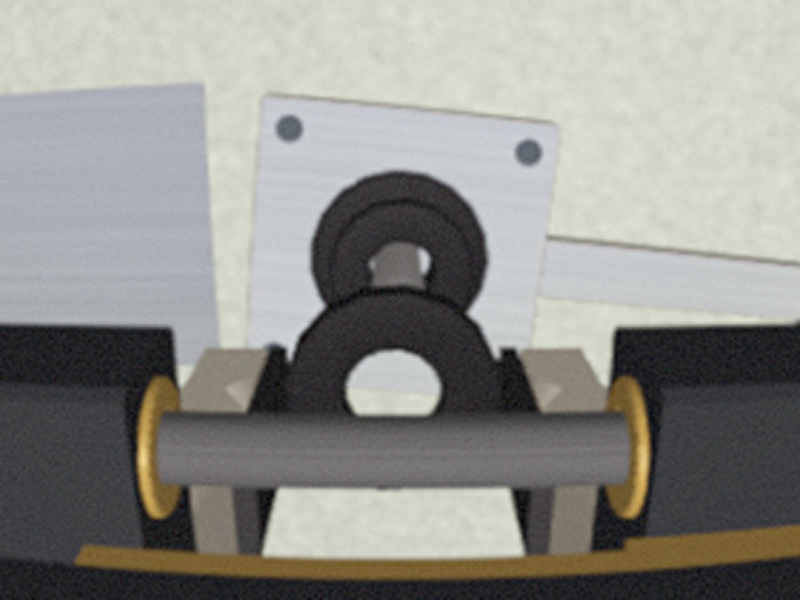

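Call:
servo_tool(grip=[0.8,0.8,0.8,0.8,0.8,0.8,0.8], translation=[[0.001,0,0.01],[0.001,0,0.025],[0.001,0,0.04],[0.001,0,0.05],[0.001,0,0.06],[0.001,0,0.068],[0.001,0,0.072]], turn=[0,0,0,0,0,0,0])

```text
time_s: 15.37
tcp_pos: [0.5325, -0.0293, 0.0461]
eef_rot: [180.0, 0.1, -0.5]
contact_force: [-0.1, 0.1, -0.2]
gripper_width: 0.0419
```

Run:
```python
from h import *
c=calibration('wrist'); p,d=snap('w11','wrist',(120,100,400,310))
go(.5325,-.0285,.039,0)
```

```text
t 15.42 at [ 0.5324 -0.0292  0.0459] rpy [ 1.8e+02  1.0e-01 -5.0e-01] F [-0.5 -0.1 -1.9] w 0.0415
shift [0.0001, -0.0007, 0.0069] turn -0.009 rows>= 0.2
```

View pics/w11.png

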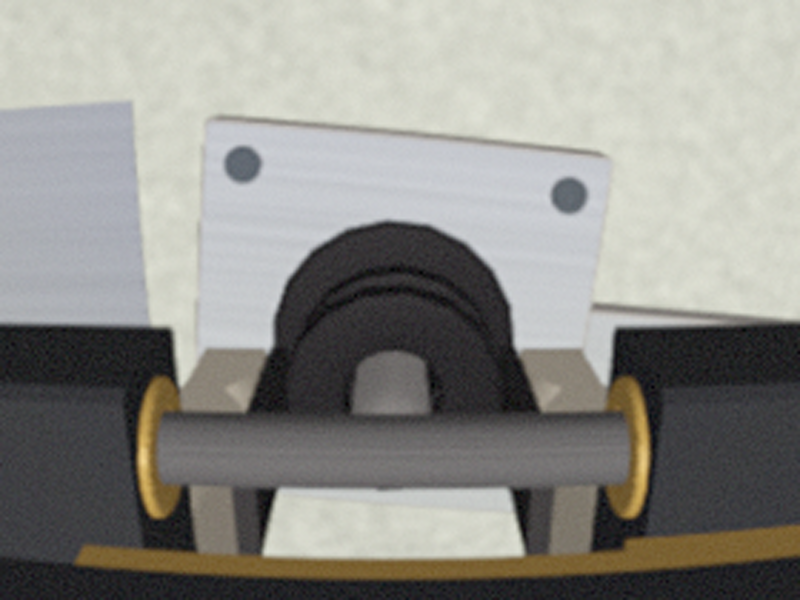

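Call:
servo_tool(grip=[0.8,0.8,0.8,0.3,0,-0.4,-0.4], translation=[[0,0,0.004],[0,0,0.0065],[0,0,0.0065],[0,0,0.0065],[0,0,0.0065],[0,0,0.0065],[0,0,0.0065]], turn=[0,0,0,0,0,0,0])

```text
time_s: 16.0
tcp_pos: [0.5332, -0.0286, 0.0414]
eef_rot: [-180.0, -0.0, -0.5]
contact_force: [-0.4, 0.1, -0.5]
gripper_width: 0.052
```

Run:
```python
from h import *
p,d=snap('w12','wrist',(120,100,400,310))
c=calibration('top');p,d=snap('t2','top',(200,150,400,290))
go(.5212,-.3470,.12,-60)
for n,P,h in [('col',(.5228,-.3467,.016),.016)]:
    u,v=proj(c,P);print(n,u,v)
    z=np.load('/tmp/t2.npz')['p'].max(2);y,x=np.mgrid[:384,:512];m=(abs(x-u)<16)&(abs(y-v)<16)&(z<100)
    print(m.sum(),pt(c,x[m].mean(),y[m].mean(),h*.75))
for u,v in [(475,321),(615,229),(642,336)]: print('yellow',pt(c,u/4+200,v/4+150,.012).round(3))
```

```text
t 16.1 at [ 0.5331 -0.0287  0.0413] rpy [-180.    -0.    -0.5] F [ 1.4  0.1 -0. ] w 0.0582
shift [-0.0094, 0.3184, -0.0787] turn 1.039 rows>= 8.3
col 339.04199501441144 226.68686849788676
59 [ 0.52301378 -0.34610952  0.012     ]
yellow [ 0.512 -0.279  0.012]
yellow [ 0.589 -0.401  0.012]
yellow [ 0.498 -0.419  0.012]
```

View pics/w12.png

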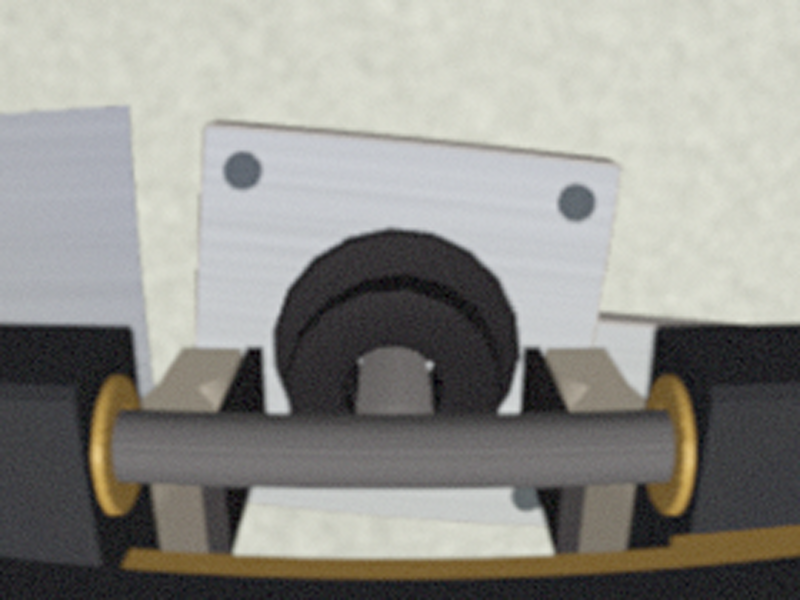

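View pics/t2.png

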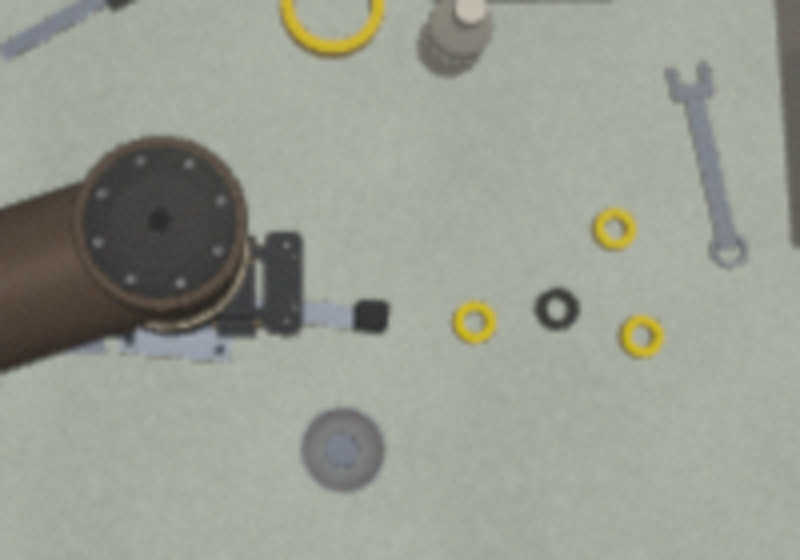

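Call:
servo_tool(grip=[-0.3,-0.3,-0.3,-0.3,-0.3,-0.3,-0.3,-0.3,-0.3,-0.3], translation=[[0,0,-0.035],[0,0,-0.07],[-0.001,0.035,-0.08],[-0.002,0.075,-0.08],[-0.003,0.115,-0.08],[-0.005,0.155,-0.08],[-0.006,0.195,-0.08],[-0.008,0.235,-0.08],[-0.009,0.275,-0.08],[-0.01,0.315,-0.08]], turn=[0,0,0.12,0.24,0.36,0.48,0.6,0.72,0.84,0.96])

```text
time_s: 16.93
tcp_pos: [0.52, -0.3456, 0.1212]
eef_rot: [-180.0, -0.0, -55.8]
contact_force: [1.1, 0.3, -0.5]
gripper_width: 0.0569
```

Call:
servo_tool(grip=[-0.3,-0.3,-0.3,-0.3,-0.3,-0.3,-0.3], translation=[[0,0.003,0],[0,0.003,0],[0,0.003,0],[0,0.003,0],[0,0.003,0],[0,0.003,0],[0,0.003,0]], turn=[0.12,0.24,0.36,0.48,0.6,0.6,0.6])

```text
time_s: 17.52
tcp_pos: [0.5179, -0.3453, 0.121]
eef_rot: [180.0, 0.0, -89.6]
contact_force: [-0.5, -0.3, -0.6]
gripper_width: 0.0569
```

Run:
```python
from h import *
c=calibration('wrist'); p,d=snap('w13','wrist')
a=wring(p,c,(.5212,-.3470,.008),.008,rad=60);print(a)
go(*a[0],.005,-90)
```

```text
((0.5204, -0.3472), (0.0335, 0.0357), 768)
t 17.57 at [ 0.518  -0.3453  0.121 ] rpy [-180.    -0.   -89.6] F [-0.5 -0.6  0.4] w 0.0573
shift [0.0019, -0.0024, 0.116] turn 0.007 rows>= 2.8
```

View pics/w13.png

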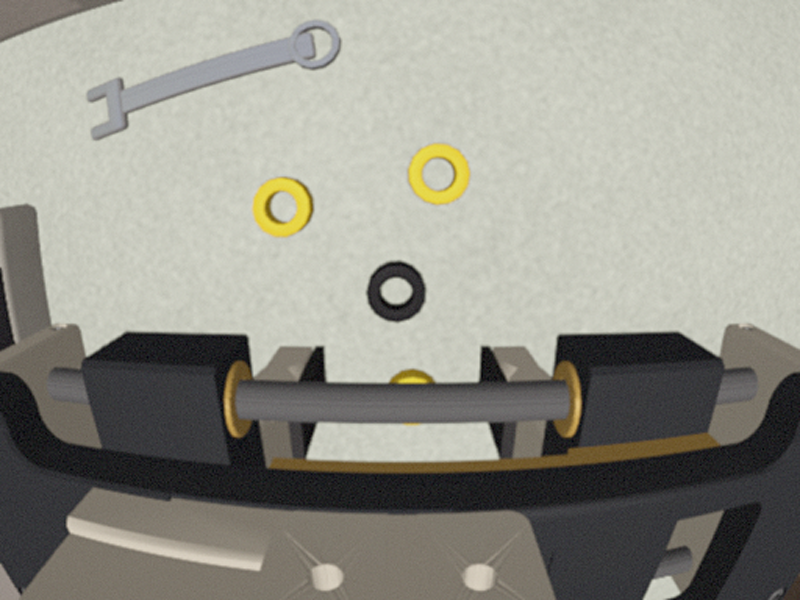

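Call:
servo_tool(grip=[-0.3,-0.3,-0.3,-0.3,-0.3,0.3,0.8,0.8,0.8,0.8], translation=[[0.002,-0.003,0.03],[0.002,-0.003,0.07],[0.002,-0.003,0.1],[0.002,-0.003,0.116],[0.002,-0.003,0.116],[0.002,-0.003,0.116],[0.002,-0.003,0.116],[0.002,-0.003,0.116],[0.002,-0.003,0.116],[0.002,-0.003,0.116]], turn=[0,0,0,0,0,0,0,0,0,0])

```text
time_s: 18.4
tcp_pos: [0.5214, -0.3474, 0.0057]
eef_rot: [-179.9, -0.0, -89.8]
contact_force: [1.0, 0.6, 0.9]
gripper_width: 0.0352
```

Call:
servo_tool(grip=[0.9,0.9,0.9], translation=[[0,0,0],[0,0,0],[0,0,0]], turn=[0,0,0])

```text
time_s: 18.65
tcp_pos: [0.5214, -0.3474, 0.0057]
eef_rot: [-179.9, -0.0, -89.8]
contact_force: [-2.1, 1.6, 5.5]
gripper_width: 0.0355
```

Run:
```python
from h import *
go(.5325,-.0285,.13,-90)
```

```text
t 18.65 at [ 0.5214 -0.3474  0.0057] rpy [-179.9   -0.   -89.8] F [-2.1  1.6  5.5] w 0.0355
shift [-0.3189, -0.012, -0.1243] turn 0.003 rows>= 8.2
```

Gripped at 35.5 mm. Lift and carry.

Call:
servo_tool(grip=[0.9,0.9,0.9,0.9,0.9,0.9,0.9,0.9,0.9,0.9], translation=[[0,0,-0.02],[0,0,-0.05],[0,0,-0.09],[0,0,-0.12],[-0.035,-0.001,-0.124],[-0.073,-0.003,-0.124],[-0.113,-0.004,-0.124],[-0.153,-0.006,-0.124],[-0.193,-0.007,-0.124],[-0.233,-0.009,-0.124]], turn=[0,0,0,0,0,0,0,0,0,0])

```text
time_s: 19.48
tcp_pos: [0.5286, -0.1126, 0.1289]
eef_rot: [180.0, 0.0, -89.9]
contact_force: [0.9, -0.4, -1.4]
gripper_width: 0.0351
```

Call:
servo_tool(grip=[0.9,0.9,0.9,0.9,0.9], translation=[[-0.04,-0.001,0],[-0.076,-0.003,0],[-0.076,-0.003,0],[-0.076,-0.003,0],[-0.076,-0.003,0]], turn=[0,0,0,0,0])

```text
time_s: 19.9
tcp_pos: [0.5318, -0.0381, 0.1288]
eef_rot: [180.0, -0.0, -89.8]
contact_force: [0.4, 0.3, -0.5]
gripper_width: 0.0352
```

Run:
```python
from h import *
c=calibration('wrist'); p,d=snap('w14','wrist',(120,100,400,310))
go(.5325,-.0285,.13,-90)
```

```text
t 19.95 at [ 0.5318 -0.0388  0.1288] rpy [180.   -0.  -89.9] F [-0.  -0.1 -0.3] w 0.0351
shift [-0.0103, -0.0007, -0.0012] turn 0.003 rows>= 0.2
```

View pics/w14.png

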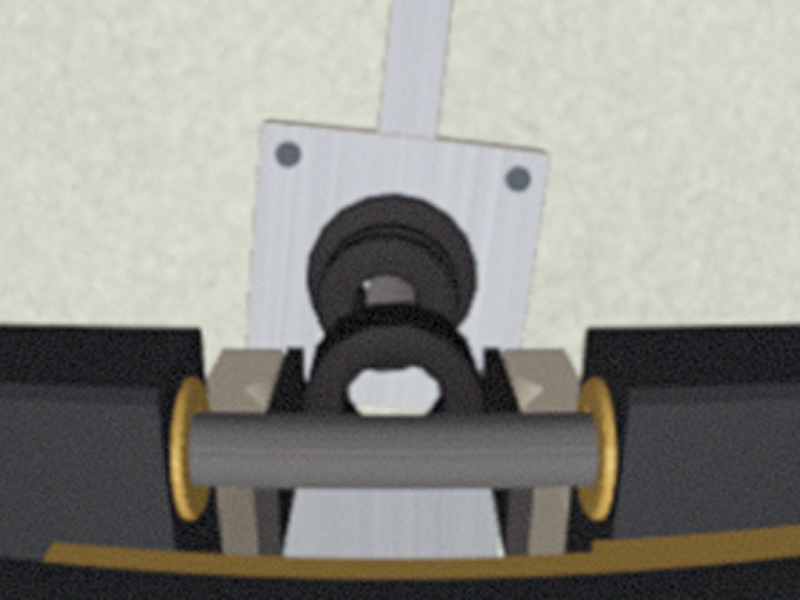

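Call:
servo_tool(grip=[0.9,0.9,0.9,0.9,0.9,0.9,0.9,0.9], translation=[[-0.0103,-0.0005,0],[-0.0103,-0.0005,0],[-0.0103,-0.0005,0.015],[-0.0103,-0.0005,0.03],[-0.0103,-0.0005,0.045],[-0.0103,-0.0005,0.055],[-0.0103,-0.0005,0.065],[-0.0103,-0.0005,0.072]], turn=[0,0,0,0,0,0,0,0])

```text
time_s: 20.62
tcp_pos: [0.5324, -0.0285, 0.056]
eef_rot: [180.0, -0.0, -89.9]
contact_force: [0.0, -0.0, -0.2]
gripper_width: 0.0354
```

Run:
```python
from h import *
c=calibration('wrist'); p,d=snap('w15','wrist',(120,100,400,310))
go(.5325,-.0285,.05,-90)
```

```text
t 20.67 at [ 0.5318 -0.0285  0.055 ] rpy [179.9  -0.  -89.9] F [-1.  -0.2 -2. ] w 0.0352
shift [0.0, -0.0007, 0.005] turn 0.002 rows>= 0.1
```

View pics/w15.png

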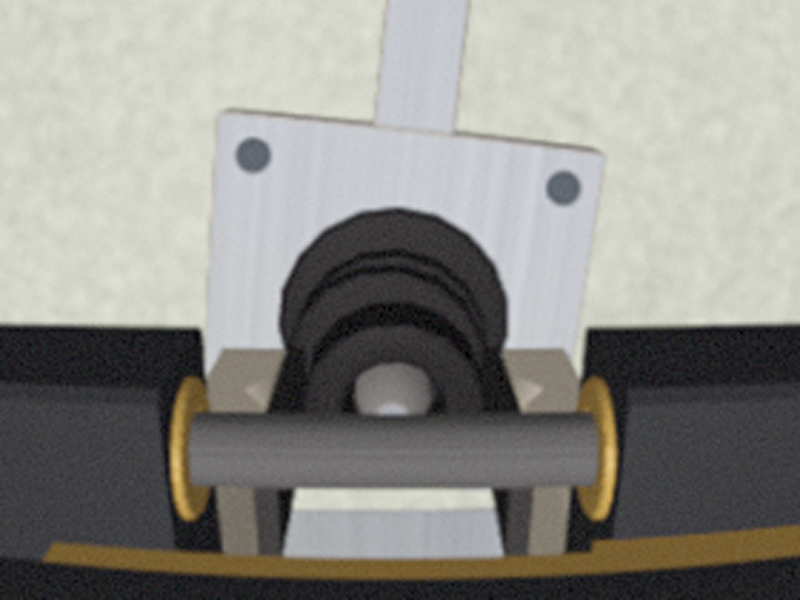

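Call:
servo_tool(grip=[0.9,0.9,0.9,0.4,0,-0.3,-0.4,-0.4,-0.4,-0.4], translation=[[0,0,0.003],[0,0,0.005],[0,0,0.005],[0,0,0.005],[0,0,0.005],[0,0,0.005],[0,0,0.005],[0,0,-0.02],[0,0,-0.05],[0,0,-0.08]], turn=[0,0,0,0,0,0,0,0,0,0])

```text
time_s: 21.5
tcp_pos: [0.532, -0.0282, 0.1377]
eef_rot: [179.9, -0.0, -89.8]
contact_force: [0.6, 0.2, -0.1]
gripper_width: 0.0608
```

Run:
```python
from h import *
go(.44,-.17,.25,0)
p,d=snap('s1','scene',(180,170,300,260))
```

```text
t 21.5 at [ 0.532  -0.0282  0.1377] rpy [179.9  -0.  -89.8] F [ 0.6  0.2 -0.1] w 0.0608
shift [0.1416, 0.0924, -0.1123] turn -1.568 rows>= 12.5
```

View pics/s1.png

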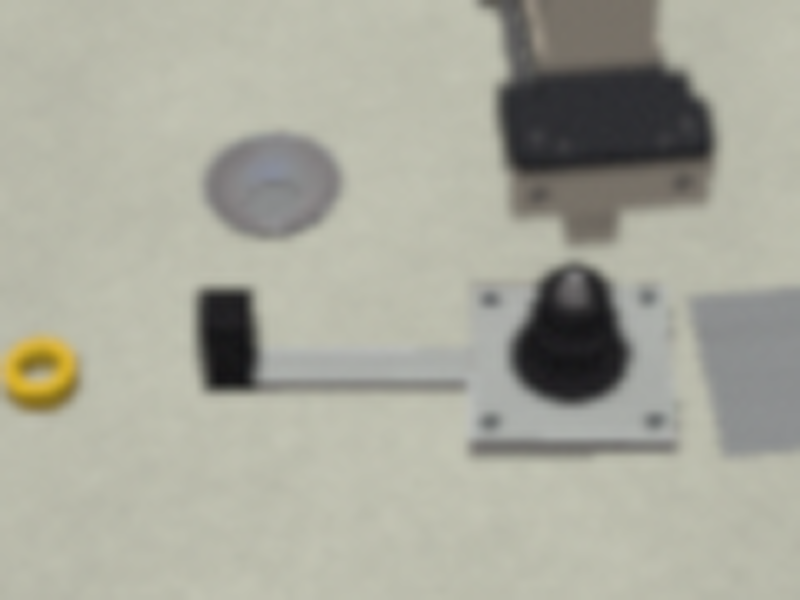

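Call:
servo_tool(grip=[-0.6,-0.6,-0.6,-0.6,-0.6,-0.6,-0.6,-0.6,-0.6,-0.6], translation=[[0,0,-0.04],[0,0.01,-0.08],[0,0.025,-0.115],[-0.01,0.045,-0.15],[-0.03,0.06,-0.18],[-0.05,0.08,-0.195],[-0.07,0.1,-0.195],[-0.085,0.11,-0.195],[-0.09,0.11,-0.195],[-0.09,0.11,-0.195]], turn=[-0.12,-0.24,-0.36,-0.48,-0.6,-0.72,-0.84,-0.96,-1.08,-1.2])

```text
time_s: 22.38
tcp_pos: [0.4218, 0.0629, 0.3327]
eef_rot: [-179.9, -0.1, -20.6]
contact_force: [0.6, 0.8, -0.6]
gripper_width: 0.0704
```

Call:
servo_tool(grip=[-0.6,-0.6,-0.6,-0.6,-0.6], translation=[[0,0,0],[0,0,0],[0,0,0],[0,0,0],[0,0,0]], turn=[-0.12,-0.24,-0.36,-0.365,-0.365])

```text
time_s: 22.8
tcp_pos: [0.4223, 0.0617, 0.3321]
eef_rot: [-180.0, -0.0, -0.4]
contact_force: [0.2, 1.0, 0.2]
gripper_width: 0.0697
```

Run:
```python
from h import *
go(.44,-.17,.25,0)
c=calibration('wrist'); np.save('/tmp/c16.npy',c['view']); p,d=snap('w16','wrist',(0,0,512,240))
cv2.imwrite('pics/w16b.png',cv2.resize(p[20:200,0:240],None,fx=3.3,fy=3.3,interpolation=cv2.INTER_CUBIC))
```

```text
t 22.8 at [0.4223 0.0617 0.3321] rpy [-180.    -0.    -0.4] F [0.2 1.  0.2] w 0.0697
shift [0.0192, 0.2316, 0.0821] turn -0.006 rows>= 5.9
```

View pics/w16.png

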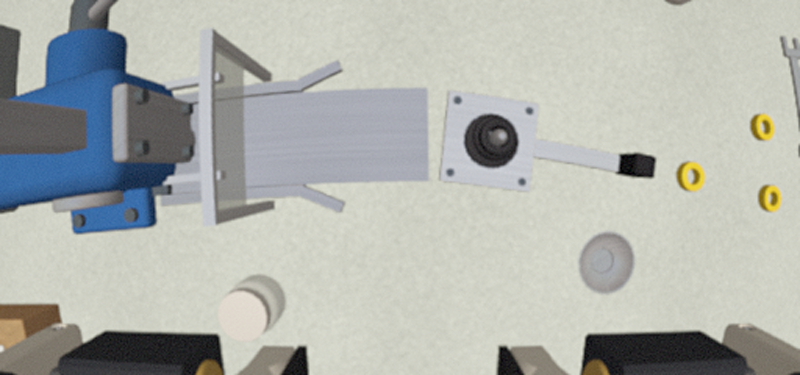

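View pics/w16b.png

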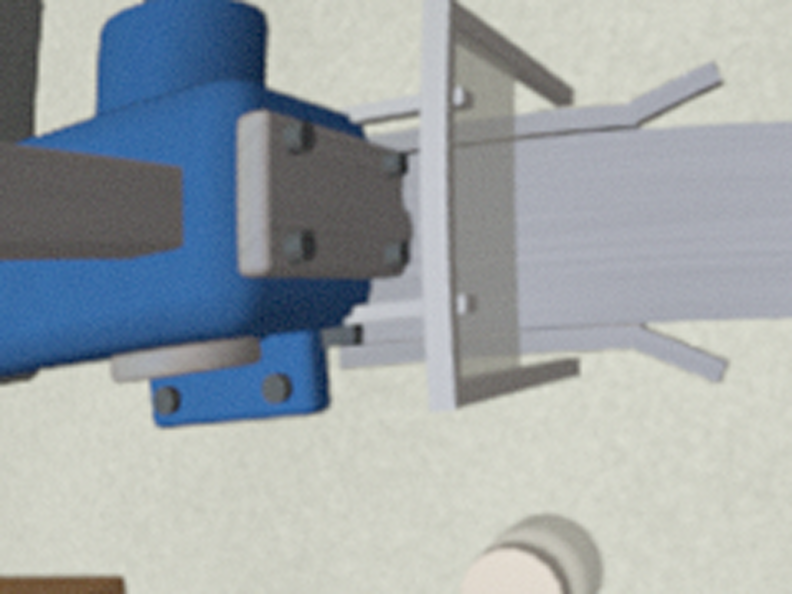

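```bash
cat > m.py <<'E'
from h import *
c=calibration('wrist');c['view']=np.load('/tmp/c16.npy')
def q(u,v,h): return wpt(c,u/3.3,v/3.3+20,h).round(4)
print('bend up in top',q(632,126,.012),'rail',q(530,138,.012))
print('bend lo in top',q(642,325,.012),'rail',q(530,327,.012))
print('tips',q(715,65,.012),q(722,375,.012), 'tips inner',q(720,82,.012),q(727,360,.012))
print('mat',q(790,122,0),q(790,318,0))
z=np.load('/tmp/w16.npz')['p']
f=512/800
for u,v in [(428,89),(428,180)]: print('mat end',wpt(c,u*f,v*f,0).round(4))
for u,v in [(492,140)]: print('post?',wpt(c,500*f,133*f,.07).round(4))
for u,v in [(446,91),(538,103),(531,191),(440,180)]: print('corner',wpt(c,u*f,v*f,.012).round(4))
u,v=637,163;print('grip',wpt(c,u*f,v*f,.052))
print('guard posts base',q(575,97,0),q(578,365,0))
E
python3 m.py
```

```text
bend up in top [0.5858 0.1665 0.012 ] rail [0.5841 0.2194 0.012 ]
bend lo in top [0.4856 0.1626 0.012 ] rail [0.4874 0.2208 0.012 ]
tips [0.6149 0.1254 0.012 ] [0.4596 0.1232 0.012 ] tips inner [0.6059 0.1229 0.012 ] [0.467  0.1206 0.012 ]
mat [0.5865 0.0895 0.    ] [0.4869 0.0902 0.    ]
mat end [0.5862 0.0333 0.    ]
mat end [0.4885 0.0336 0.    ]
post? [ 0.5334 -0.0281  0.07  ]
corner [0.582  0.0155 0.012 ]
corner [ 0.574  -0.0817  0.012 ]
corner [ 0.4795 -0.0745  0.012 ]
corner [0.4887 0.022  0.012 ]
grip [ 0.51568173 -0.17874151  0.052     ]
guard posts base [0.6062 0.1992 0.    ] [0.4664 0.1995 0.    ]
```

Run:
```python
from h import *
z=np.load('/tmp/t2.npz');d=z['d'];c=calibration('top');W=cloud(c,d).reshape(-1,3)
W=W[(d.ravel()>0)&(W[:,2]>.05)]
a=np.radians(14.8);R=np.array([[np.cos(a),-np.sin(a)],[np.sin(a),np.cos(a)]])
sel=W[(W[:,0]>.05)&(W[:,0]<.65)&(W[:,1]>-.2)&(W[:,1]<.35)&(W[:,2]>.25)]
X=sel.copy();X[:,:2]=sel[:,:2]@R.T
for y in np.arange(-.05,.4,.05):
  row=[]
  for x in np.arange(.1,.65,.05):
    m=(abs(X[:,0]-x)<.025)&(abs(X[:,1]-y)<.025)
    row.append(f"{X[m][:,2].max():.2f}" if m.sum()>3 else ' -- ')
  print(round(y,2),row)
# press height
z0=np.load('/tmp/top0.npz')['d'];V=cloud(c,z0).reshape(-1,3);m=(V[:,0]>.4)&(V[:,0]<.75)&(V[:,1]>.05)&(V[:,1]<.45)
print('press max z',np.percentile(V[m][:,2],[90,99,99.9]))
```

```text
-0.05 [' -- ', ' -- ', ' -- ', ' -- ', ' -- ', ' -- ', ' -- ', ' -- ', ' -- ', ' -- ', ' -- ']
0.0 [' -- ', ' -- ', ' -- ', ' -- ', ' -- ', ' -- ', ' -- ', ' -- ', ' -- ', ' -- ', ' -- ']
0.05 [' -- ', ' -- ', ' -- ', '0.79', ' -- ', ' -- ', ' -- ', ' -- ', '0.49', '0.49', ' -- ']
0.1 [' -- ', ' -- ', ' -- ', '0.79', '0.70', ' -- ', ' -- ', '0.48', '0.49', '0.49', ' -- ']
0.15 [' -- ', ' -- ', '0.77', '0.77', '0.71', '0.65', ' -- ', '0.47', '0.49', '0.49', ' -- ']
0.2 [' -- ', ' -- ', '0.75', '0.75', '0.70', '0.65', '0.57', '0.48', '0.47', '0.45', ' -- ']
0.25 [' -- ', ' -- ', ' -- ', '0.65', '0.65', '0.62', '0.56', '0.49', '0.47', ' -- ', '0.34']
0.3 [' -- ', ' -- ', ' -- ', ' -- ', ' -- ', '0.54', '0.52', '0.47', ' -- ', '0.30', '0.33']
0.35 [' -- ', ' -- ', ' -- ', ' -- ', ' -- ', ' -- ', '0.47', '0.45', ' -- ', '0.29', '0.29']
press max z [0.23866828 0.32966536 0.33681561]
```

Run:
```python
from h import *
c=calibration('top')
z0=np.load('/tmp/top0.npz')['d'];V=cloud(c,z0).reshape(-1,3);m=(V[:,0]>.4)&(V[:,0]<.75)&(V[:,1]>.05)&(V[:,1]<.5)&(V[:,2]>.26)
for x in V[m][::12]: print(x.round(3))
go(.517,-.187,.15,-94.8)
```

```text
[0.651 0.12  0.322]
[0.646 0.125 0.324]
[0.642 0.118 0.329]
[0.639 0.121 0.33 ]
[0.642 0.141 0.304]
[0.636 0.105 0.33 ]
[0.638 0.138 0.308]
[0.635 0.104 0.322]
[0.638 0.15  0.3  ]
[0.631 0.113 0.329]
[0.639 0.181 0.282]
[0.634 0.144 0.304]
[0.63  0.109 0.322]
[0.636 0.177 0.285]
[0.627 0.119 0.325]
[0.635 0.191 0.274]
[0.636 0.208 0.26 ]
[0.551 0.282 0.333]
[0.549 0.278 0.332]
[0.545 0.279 0.335]
[0.543 0.288 0.332]
[0.545 0.262 0.317]
[0.54  0.269 0.334]
[0.538 0.284 0.334]
[0.541 0.262 0.306]
[0.535 0.272 0.332]
[0.533 0.286 0.335]
[0.535 0.262 0.315]
[0.53  0.273 0.335]
[0.538 0.263 0.268]
[0.528 0.262 0.332]
[0.526 0.275 0.33 ]
[0.532 0.262 0.269]
[0.527 0.262 0.288]
[0.526 0.264 0.279]
t 22.85 at [0.4223 0.0617 0.3321] rpy [-180.    -0.    -0.4] F [ 0.6  1.2 -0.7] w 0.0702
shift [0.0965, 0.248, 0.1821] turn 1.647 rows>= 13.2
```

Call:
servo_tool(grip=[-0.6,-0.6,-0.6,-0.6,-0.6,-0.6,-0.6,-0.6,-0.6,-0.6], translation=[[0.009,0.025,0.01],[0.019,0.05,0.03],[0.028,0.075,0.05],[0.038,0.1,0.07],[0.047,0.125,0.09],[0.057,0.15,0.11],[0.067,0.175,0.13],[0.076,0.2,0.15],[0.086,0.225,0.17],[0.0965,0.248,0.182]], turn=[0.12,0.24,0.36,0.48,0.6,0.72,0.84,0.96,1.08,1.2])

```text
time_s: 23.68
tcp_pos: [0.5174, -0.1881, 0.1477]
eef_rot: [179.9, 0.1, -69.5]
contact_force: [-0.0, -0.4, 0.2]
gripper_width: 0.0698
```

Call:
servo_tool(grip=[-0.6,-0.6,-0.6,-0.6,-0.6,-0.6], translation=[[0,0,0],[0,0,0],[0,0,0],[0,0,0],[0,0,0],[0,0,0]], turn=[0.12,0.24,0.36,0.44,0.44,0.44])

```text
time_s: 24.18
tcp_pos: [0.5181, -0.1867, 0.15]
eef_rot: [180.0, -0.0, -94.1]
contact_force: [0.6, 0.0, -0.1]
gripper_width: 0.0699
```

Run:
```python
from h import *
c=calibration('wrist'); p,d=snap('w17','wrist'); print(wring(p,c,(.517,-.187,.05),.052,rad=50))
go(.517,-.187,.023,-94.8)
```

```text
((0.5143, -0.1923), (0.0232, 0.0363), 811)
t 24.23 at [ 0.5182 -0.1866  0.15  ] rpy [-180.    -0.   -94.1] F [-0.9  0.5  1. ] w 0.0704
shift [0.0005, 0.0011, 0.127] turn 0.013 rows>= 3.0
```

View pics/w17.png

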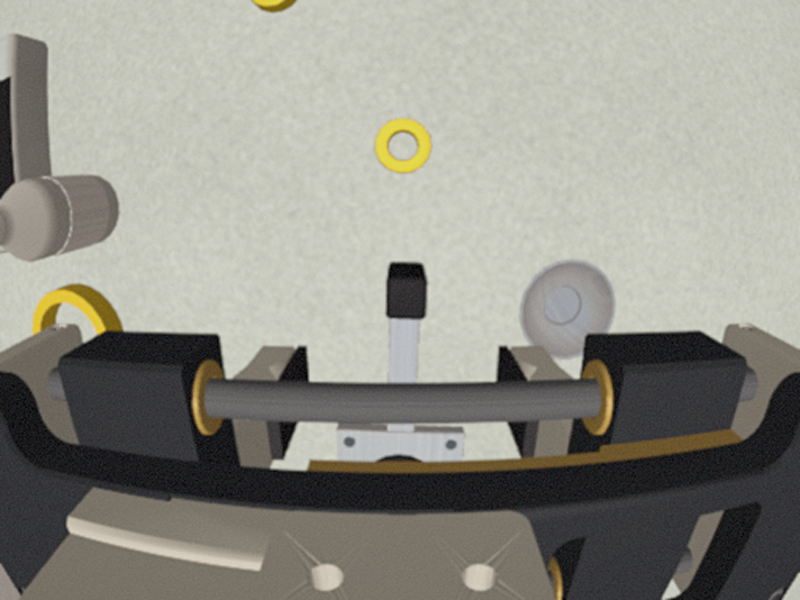

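Run:
```python
from h import *
c=calibration('wrist');f=.64
print('grip top',wpt(c,407*f,298*f,.052),'dish',wpt(c,568*f,308*f,.02),wpt(c,522*f,308*f,.02),'holes',wpt(c,349*f,441*f,.012),wpt(c,452*f,445*f,.012))
```

```text
grip top [ 0.51381103 -0.1880496   0.052     ] dish [ 0.40543614 -0.16506144  0.02      ] [ 0.43826621 -0.16748249  0.02      ] holes [ 0.56477843 -0.06983563  0.012     ] [ 0.48773121 -0.06085532  0.012     ]
```

Call:
servo_tool(grip=[-0.2,-0.2,-0.2,-0.2,-0.2,-0.2,0.3,0.9,0.9,0.9], translation=[[0.0,0.002,0.0],[0.0,0.002,0.02],[0.0,0.002,0.055],[0.0,0.002,0.09],[0.0,0.002,0.115],[0.0,0.002,0.127],[0.0,0.002,0.127],[0.0,0.002,0.127],[0.0,0.002,0.127],[0.0,0.002,0.127]], turn=[0.024,0.024,0.024,0.024,0.024,0.024,0.024,0.024,0.024,0.024], newtons=30)

```text
time_s: 25.07
tcp_pos: [0.5172, -0.1865, 0.0245]
eef_rot: [-179.9, 0.0, -95.5]
contact_force: [0.6, -0.1, 1.3]
gripper_width: 0.0311
```

Call:
servo_tool(grip=[1,1,1,1,1], translation=[[0,0,0],[0,0,0],[0,0,0],[0,0,0],[0,0,0]], turn=[0,0,0,0,0])

```text
time_s: 25.48
tcp_pos: [0.5168, -0.1866, 0.0239]
eef_rot: [-179.9, -0.0, -95.5]
contact_force: [-0.1, -1.0, 6.1]
gripper_width: 0.0235
```

Run:
```python
from h import *
go(.536,.113,.023,-90)
c=calibration('wrist'); p,d=snap('w18','wrist')
```

```text
t 25.48 at [ 0.5168 -0.1866  0.0239] rpy [-179.9   -0.   -95.5] F [-0.1 -1.   6.1] w 0.0235
shift [-0.3001, 0.0097, 0.0009] turn -0.096 rows>= 7.2
```

View pics/w18.png

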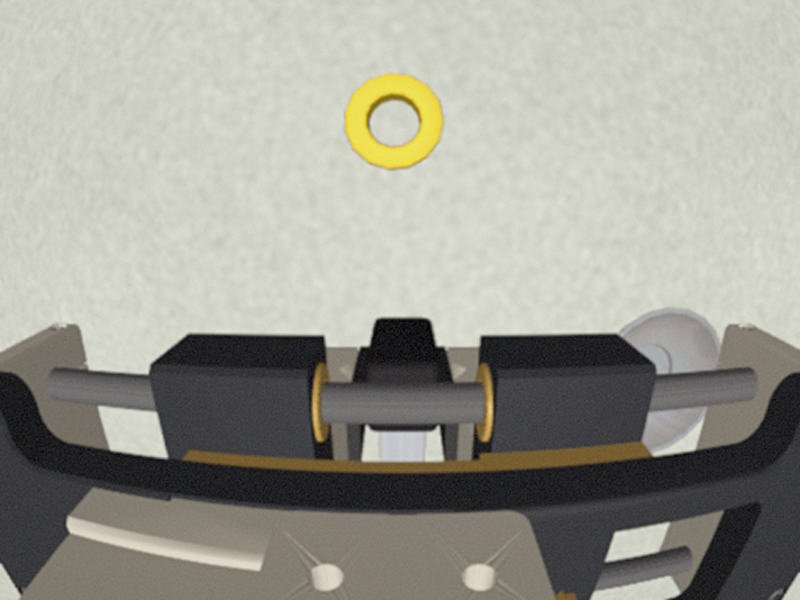

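Run:
```python
from h import *
go(.536,-.10,.0235,-90)
```

```text
t 25.53 at [ 0.5169 -0.1866  0.0239] rpy [-179.9   -0.   -95.5] F [-0.3 -0.9  6.2] w 0.0238
shift [-0.088, -0.0107, 0.0004] turn -0.096 rows>= 2.1
```

Call:
servo_tool(grip=[1,1,1,1,1,1,1,1,1,1], translation=[[-0.005,-0.001,0],[-0.015,-0.002,0],[-0.025,-0.003,0],[-0.036,-0.004,0],[-0.047,-0.006,0],[-0.058,-0.007,0],[-0.069,-0.008,0],[-0.08,-0.01,0],[-0.086,-0.0107,0],[-0.088,-0.0107,0]], turn=[-0.005,-0.015,-0.025,-0.036,-0.047,-0.058,-0.07,-0.082,-0.092,-0.096])

```text
time_s: 26.37
tcp_pos: [0.5363, -0.1004, 0.0242]
eef_rot: [-179.9, -0.1, -89.9]
contact_force: [0.2, -9.7, 8.8]
gripper_width: 0.0239
```

Run:
```python
from h import *
go(.536,.113,.0235,-90)
p,d=snap('t3','top',(80,140,320,290)); snap('s3','scene')
```

```text
t 26.37 at [ 0.5363 -0.1004  0.0242] rpy [-1.799e+02 -1.000e-01 -8.990e+01] F [ 0.2 -9.7  8.8] w 0.0239
shift [-0.2134, -0.0001, 0.0007] turn 0.002 rows>= 5.1
```

View pics/t3.png

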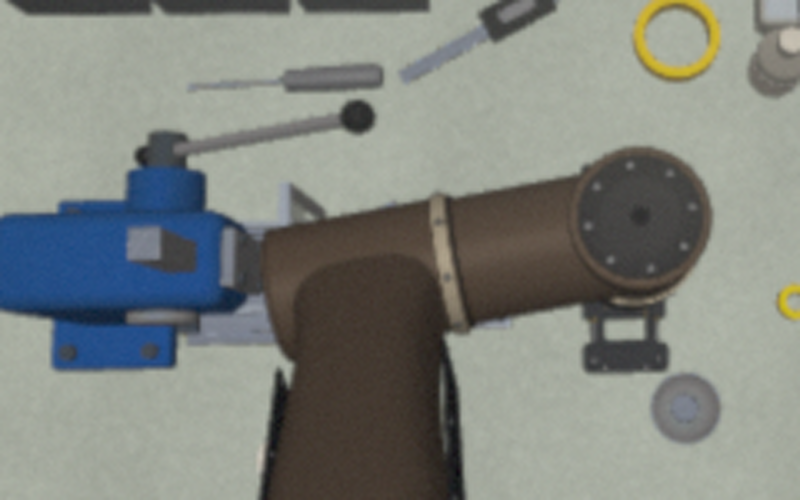

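View pics/s3.png

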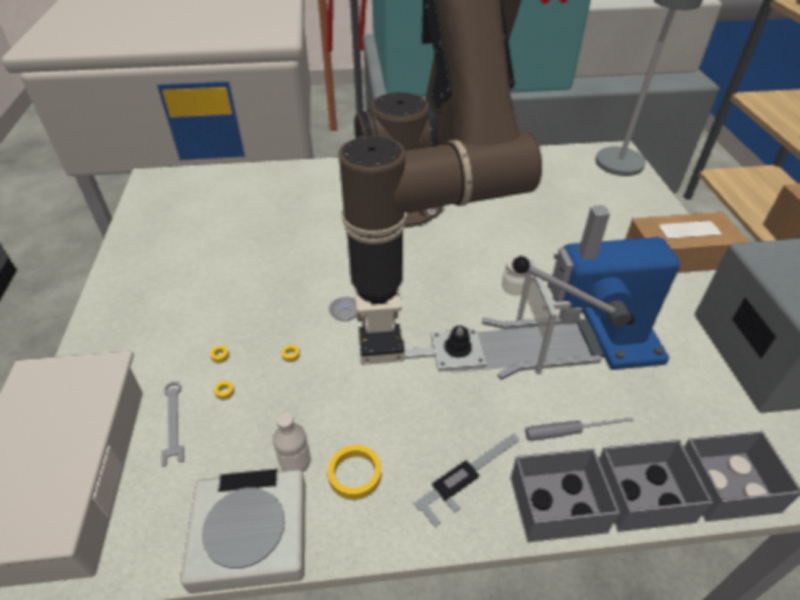

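Run:
```python
from h import *
z=np.load('/tmp/t3.npz');d=z['d'];c=calibration('top');W=cloud(c,d)
for col in (280,320,360,400,440,500,560,640):
    u=int(80+col/3.333); 
    P=W[150:285,u]; P=P[P[:,2]>.36]
    print(col,len(P),'x',P[:,0].min().round(3),P[:,0].max().round(3),'y',P[:,1].mean().round(3),'zmax',P[:,2].max().round(3), 'z at max-x edge',P[np.argmax(P[:,0])].round(3))
```

```text
280 72 x 0.374 0.538 y 0.131 zmax 0.631 z at max-x edge [0.538 0.151 0.42 ]
320 81 x 0.375 0.541 y 0.092 zmax 1.34 z at max-x edge [0.541 0.122 0.425]
360 81 x 0.375 0.545 y 0.073 zmax 0.648 z at max-x edge [0.545 0.093 0.427]
400 84 x 0.374 0.553 y 0.049 zmax 1.34 z at max-x edge [0.553 0.067 0.419]
440 75 x 0.371 0.559 y 0.031 zmax 0.599 z at max-x edge [0.559 0.038 0.424]
500 40 x 0.411 0.562 y -0.006 zmax 1.34 z at max-x edge [ 0.562 -0.004  0.421]
560 40 x 0.48 0.571 y -0.046 zmax 0.451 z at max-x edge [ 0.571 -0.046  0.42 ]
640 46 x 0.488 0.583 y -0.1 zmax 0.472 z at max-x edge [ 0.583 -0.101  0.465]
```

Call:
servo_tool(grip=[1,1,1,1,1,1,1,1,1,1], translation=[[-0.005,0,0],[-0.015,0,0],[-0.027,0,0],[-0.039,0,0],[-0.051,0,0],[-0.063,0,0],[-0.075,0,0],[-0.087,0,0],[-0.097,0,0],[-0.1,0,0]], turn=[0,0,0,0,0,0,0,0,0,0])

```text
time_s: 27.3
tcp_pos: [0.5359, -0.0001, 0.0241]
eef_rot: [-179.9, -0.1, -90.0]
contact_force: [0.6, -12.1, 8.8]
gripper_width: 0.0239
```

Run:
```python
from h import *
go(.536,.113,.0235,-90)
p,d=snap('s4','scene',(220,140,460,270))
```

```text
t 27.3 at [ 5.359e-01 -1.000e-04  2.410e-02] rpy [-1.799e+02 -1.000e-01 -9.000e+01] F [  0.6 -12.1   8.8] w 0.0239
shift [-0.1131, -0.0002, 0.0006] turn 0.001 rows>= 2.7
```

View pics/s4.png

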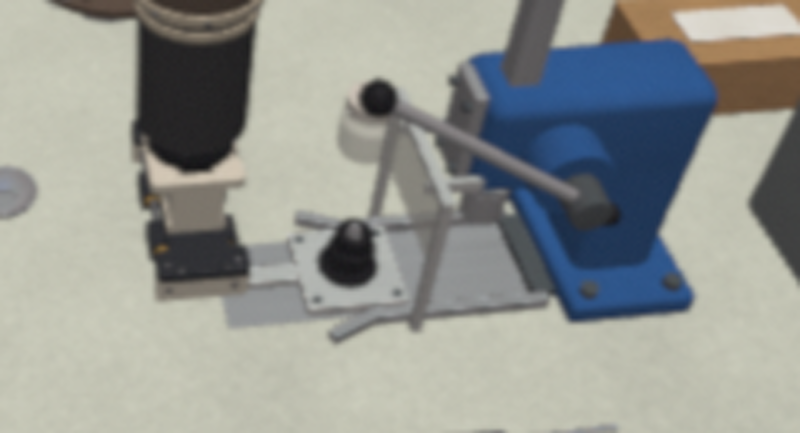

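Call:
servo_tool(grip=[1,1,1,1,1,1,1,1,1,1], translation=[[-0.005,0,0],[-0.015,0,0],[-0.026,0,0],[-0.037,0,0],[-0.048,0,0],[-0.059,0,0],[-0.07,0,0],[-0.081,0,0],[-0.092,0,0],[-0.1,0,0]], turn=[0,0,0,0,0,0,0,0,0,0])

```text
time_s: 28.18
tcp_pos: [0.5355, 0.0991, 0.024]
eef_rot: [-180.0, -0.1, -90.0]
contact_force: [1.1, -12.7, 10.8]
gripper_width: 0.0238
```

Run:
```python
from h import *
go(.536,.113,.0235,-90); print(r.get_state()['moment'])
p,d=snap('s5','scene',(220,140,460,270))
```

```text
t 28.18 at [0.5355 0.0991 0.024 ] rpy [-1.8e+02 -1.0e-01 -9.0e+01] F [  1.1 -12.7  10.8] w 0.0238
shift [-0.0139, -0.0005, 0.0005] turn -0.0 rows>= 0.3
[-3.94102043 -0.61080323 -0.12274119]
```

View pics/s5.png

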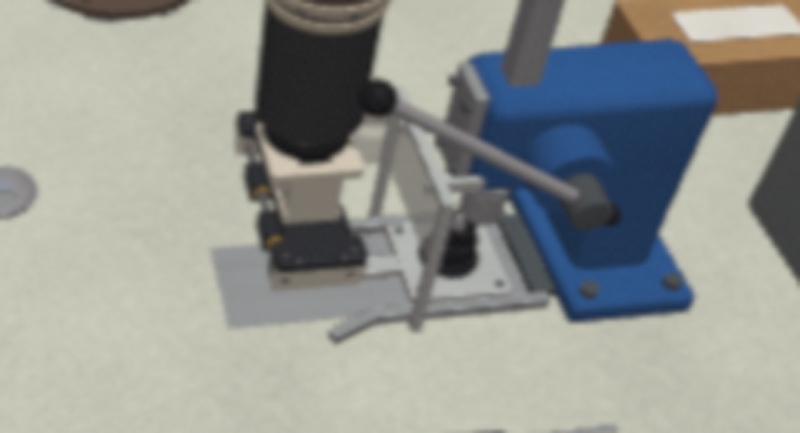

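Call:
servo_tool(grip=[1,1,1,1], translation=[[-0.003,0,0],[-0.006,0,0],[-0.009,0,0],[-0.01,0,0]], turn=[0,0,0,0])

```text
time_s: 28.57
tcp_pos: [0.5354, 0.1086, 0.024]
eef_rot: [-180.0, -0.1, -90.0]
contact_force: [1.5, -12.1, 10.4]
gripper_width: 0.0238
```

Call:
servo_tool(grip=[1,1,1], translation=[[-0.0015,0,0],[-0.003,0,0],[-0.003,0,0]], turn=[0,0,0])

```text
time_s: 28.82
tcp_pos: [0.5354, 0.1115, 0.024]
eef_rot: [-180.0, -0.1, -90.0]
contact_force: [1.9, -10.5, 10.1]
gripper_width: 0.0239
```

Call:
servo_tool(grip=[1,1,1], translation=[[-0.0015,0,0],[-0.003,0,0],[-0.003,0,0]], turn=[0,0,0])

```text
time_s: 29.07
tcp_pos: [0.5354, 0.1144, 0.024]
eef_rot: [-180.0, -0.1, -90.0]
contact_force: [0.9, -10.4, 10.2]
gripper_width: 0.0242
```

Call:
servo_tool(grip=[1,1,1], translation=[[-0.001,0,0],[-0.002,0,0],[-0.002,0,0]], turn=[0,0,0])

```text
time_s: 29.32
tcp_pos: [0.5354, 0.1163, 0.024]
eef_rot: [180.0, -0.1, -90.0]
contact_force: [0.7, -10.8, 10.3]
gripper_width: 0.0239
```

Call:
servo_tool(grip=[1,1,1], translation=[[-0.001,0,0],[-0.002,0,0],[-0.002,0,0]], turn=[0,0,0])

```text
time_s: 29.57
tcp_pos: [0.5353, 0.1167, 0.024]
eef_rot: [180.0, -0.2, -90.0]
contact_force: [5.0, -19.4, 11.1]
gripper_width: 0.0238
```

Call:
servo_tool(grip=[1,1,1], translation=[[-0.001,0,0],[-0.002,0,0],[-0.002,0,0]], turn=[0,0,0])

```text
time_s: 29.82
tcp_pos: [0.5352, 0.1169, 0.0239]
eef_rot: [179.9, -0.4, -90.0]
contact_force: [8.4, -30.5, 11.7]
gripper_width: 0.0239
```

Call:
servo_tool(grip=[1,1,0.6,0.2,-0.2,-0.2,-0.2], translation=[[0.0025,0,0],[0.0025,0,0],[0.0025,0,0],[0.0025,0,0],[0.0025,0,0],[0.0025,0,0],[0.0025,0,0]], turn=[0,0,0,0,0,0,0])

```text
time_s: 30.4
tcp_pos: [0.5352, 0.1199, 0.0229]
eef_rot: [180.0, 0.0, -90.0]
contact_force: [0.3, 0.1, 0.1]
gripper_width: 0.0453
```

Run:
```python
from h import *
go(.45,.0,.36,-90)
p,d=snap('w19','wrist')
p,d=snap('s6','scene',(300,140,420,230))
```

```text
t 30.4 at [0.5352 0.1199 0.0229] rpy [180.   0. -90.] F [0.3 0.1 0.1] w 0.0453
shift [0.1199, 0.0852, -0.3371] turn -0.0 rows>= 8.8
```

View pics/s6.png

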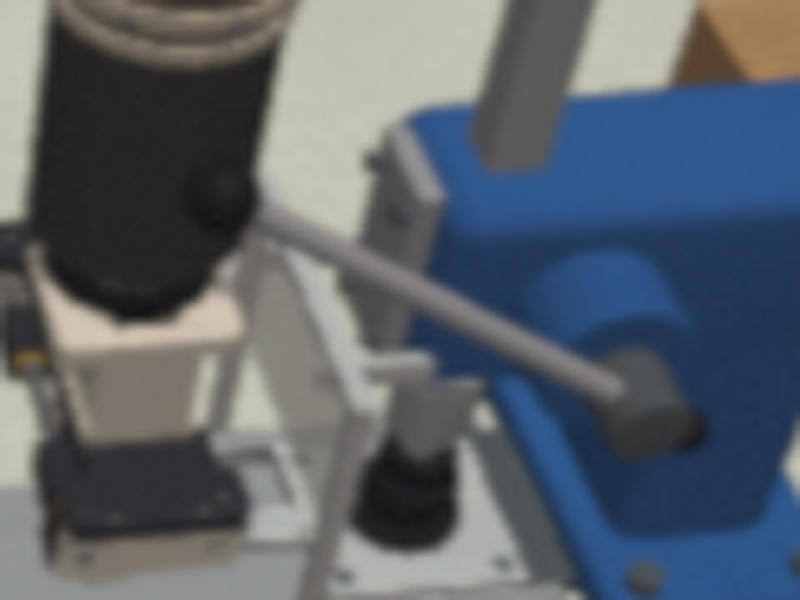

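View pics/w19.png

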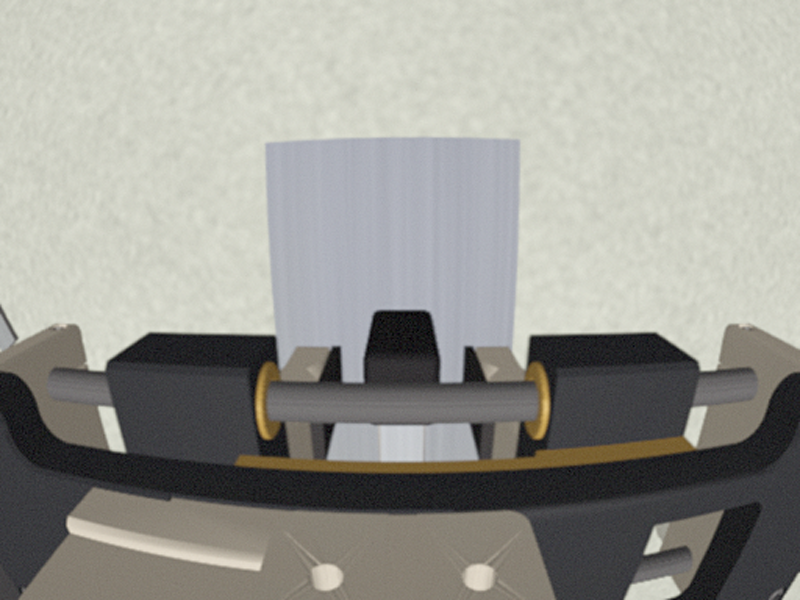

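Call:
servo_tool(grip=[-0.3,-0.3,-0.3,-0.3,-0.3,-0.3,-0.3,-0.3,-0.3,-0.3], translation=[[0,0,0],[0,0,-0.01],[0,0,-0.025],[0,0,-0.045],[0.015,0,-0.055],[0.04,0.01,-0.055],[0.075,0.02,-0.06],[0.11,0.03,-0.07],[0.15,0.03,-0.09],[0.17,0.03,-0.12]], turn=[0,0,0,0,0,0,0,0,0,0])

```text
time_s: 31.33
tcp_pos: [0.5019, -0.0535, 0.1419]
eef_rot: [179.7, -0.0, -90.1]
contact_force: [1.7, -0.3, -0.4]
gripper_width: 0.0571
```

Call:
servo_tool(grip=[0.2,0.5,1,1,1,1,1,1,1,1], translation=[[0.0,0,-0.04],[0.0,0,-0.08],[0,0,-0.12],[0,0,-0.16],[0,0,-0.2],[0,0,-0.24],[0,0,-0.24],[0,0,-0.24],[0,0,-0.24],[0,0,-0.24]], turn=[0,0,0,0,0,0,0,0,0,0])

```text
time_s: 32.17
tcp_pos: [0.5044, -0.0506, 0.382]
eef_rot: [179.9, -0.0, -90.0]
contact_force: [0.1, -0.3, 0.6]
gripper_width: 0.0012
```

Run:
```python
from h import *
go(.636,.142,.37,-90)
p,d=snap('w20','wrist'); p,d=snap('t4','top',(80,140,320,290)); snap('s7','scene',(220,120,460,270))
z=np.load('/tmp/t4.npz')['d'];c=calibration('top')
V=cloud(c,z).reshape(-1,3);m=(V[:,0]>.58)&(V[:,0]<.7)&(V[:,1]>.05)&(V[:,1]<.3)&(V[:,2]>.24)&(V[:,2]<.345)
for x in V[m][::15]: print(x.round(3))
```

```text
t 32.17 at [ 0.5044 -0.0506  0.382 ] rpy [179.9  -0.  -90. ] F [ 0.1 -0.3  0.6] w 0.0012
shift [-0.1927, -0.1315, 0.012] turn -0.0 rows>= 5.6
[0.651 0.119 0.325]
[0.643 0.115 0.337]
[0.643 0.104 0.322]
[0.643 0.15  0.301]
[0.638 0.106 0.323]
[0.635 0.127 0.324]
[0.64  0.169 0.288]
[0.631 0.121 0.327]
[0.639 0.181 0.282]
[0.634 0.136 0.306]
[0.642 0.211 0.258]
[0.635 0.16  0.289]
[0.641 0.224 0.249]
[0.634 0.176 0.279]
[0.636 0.214 0.256]
[0.635 0.224 0.248]
```

View pics/t4.png

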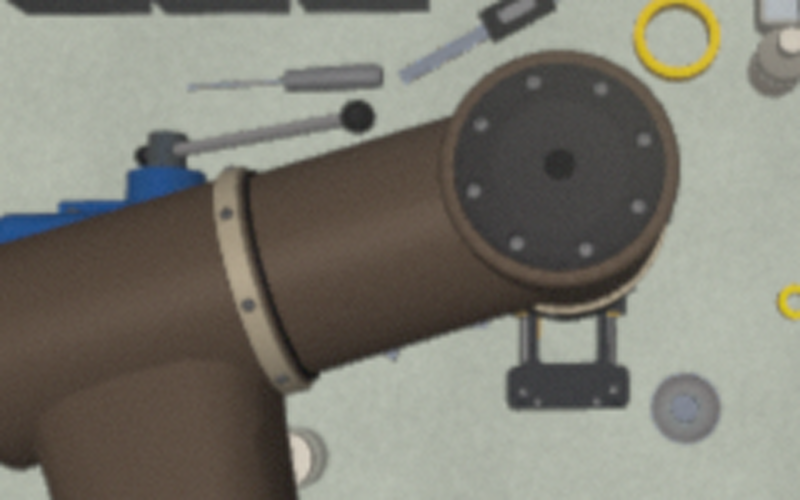

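View pics/s7.png

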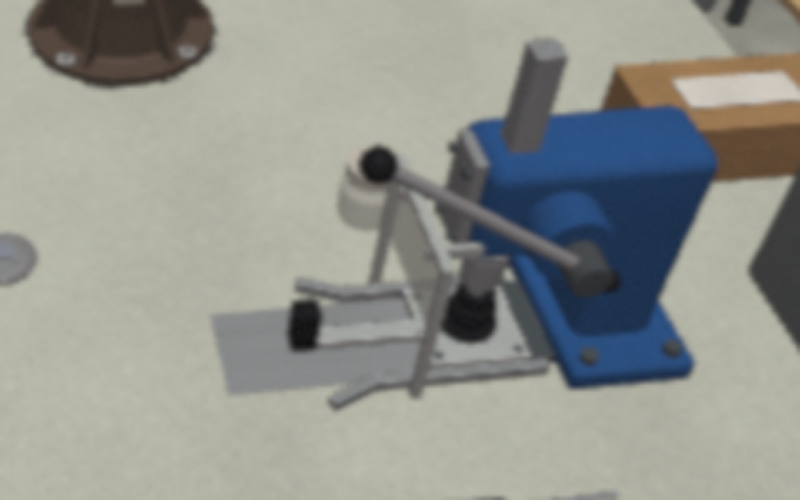

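Call:
servo_tool(grip=[1,1,1,1,1,1,1,1,1], translation=[[-0.03,-0.02,0],[-0.06,-0.04,0],[-0.09,-0.06,0],[-0.12,-0.08,0],[-0.15,-0.1,0],[-0.175,-0.12,0],[-0.1925,-0.133,0],[-0.1925,-0.133,0.02],[-0.1925,-0.133,0.04]], turn=[0,0,0,0,0,0,0,0,0])

```text
time_s: 33.07
tcp_pos: [0.6392, 0.1436, 0.3413]
eef_rot: [180.0, -0.0, -89.9]
contact_force: [-0.4, -0.9, -1.1]
gripper_width: 0.0004
```

Call:
servo_tool(grip=[1,1,1], translation=[[0,0,0],[0,0,0.015],[0,0,0.025]], turn=[0,0,0])

```text
time_s: 33.32
tcp_pos: [0.6383, 0.1419, 0.3176]
eef_rot: [180.0, -0.0, -90.0]
contact_force: [0.6, 0.4, -1.3]
gripper_width: 0.0005
```

Run:
```python
from h import *
go(.638,.142,.31,-90)
p,d=snap('w21','wrist');snap('s8','scene',(220,120,460,270))
```

```text
t 33.32 at [0.6383 0.1419 0.3176] rpy [180.  -0. -90.] F [ 0.6  0.4 -1.3] w 0.0005
shift [-0.0001, 0.0003, 0.0076] turn -0.0 rows>= 0.2
```

View pics/w21.png

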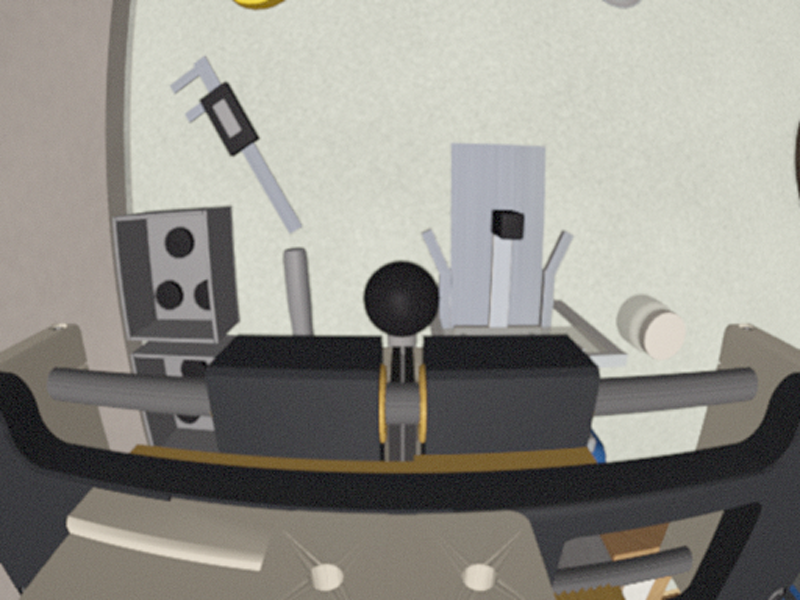

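View pics/s8.png

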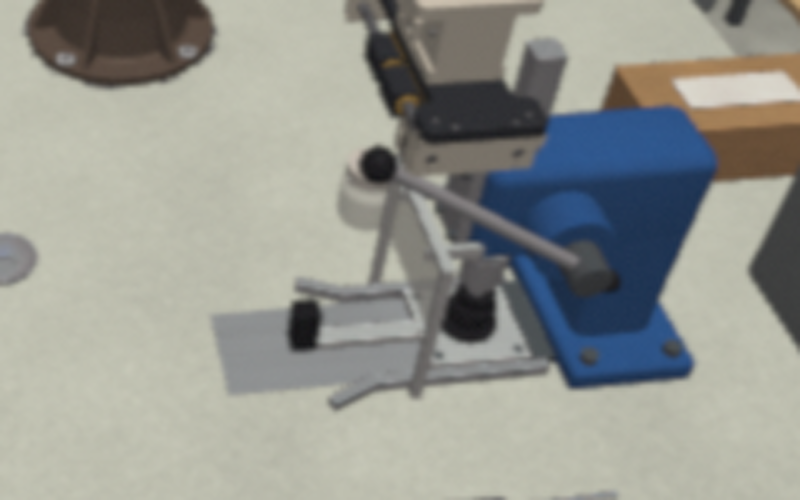

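Call:
servo_tool(grip=[1,1,1,1,1,1,1,1], translation=[[0.001,0,0.008],[0.005,0,0.016],[0.009,0,0.025],[0.013,0,0.034],[0.017,0,0.044],[0.021,0,0.055],[0.025,0,0.066],[0.025,0,0.066]], turn=[0,0,0,0,0,0,0,0])

```text
time_s: 34.08
tcp_pos: [0.6378, 0.1158, 0.2499]
eef_rot: [179.9, -0.0, -90.1]
contact_force: [2.2, 0.7, 3.5]
gripper_width: 0.0006
```

Run:
```python
from h import *
go(.638,.109,.2114,-90)
p,d=snap('w22','wrist',(120,100,400,310));snap('s9','scene',(220,120,460,270))
```

```text
t 34.08 at [0.6378 0.1158 0.2499] rpy [179.9  -0.  -90.1] F [2.2 0.7 3.5] w 0.0006
shift [0.0068, -0.0002, 0.0385] turn -0.001 rows>= 0.9
```

View pics/s9.png

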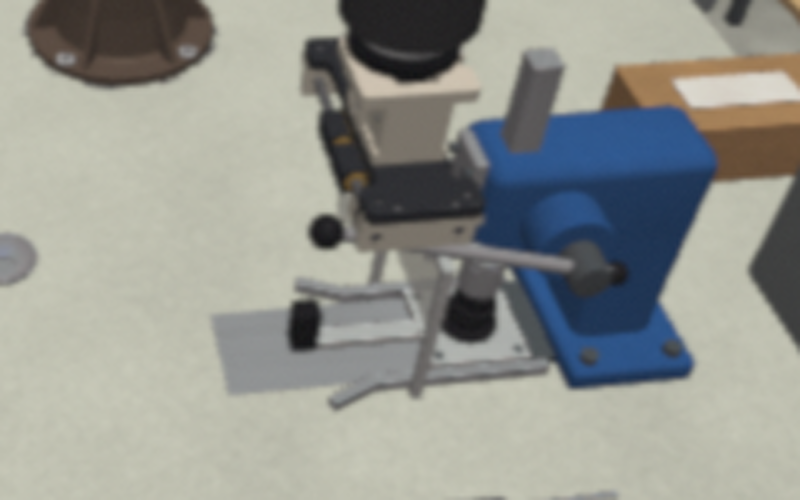

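Lever following, at about 4 N. I'll continue to near contact.

Call:
servo_tool(grip=[1,1,1,1,1], translation=[[0.002,0,0.01],[0.004,0,0.02],[0.006,0,0.029],[0.007,0,0.038],[0.007,0,0.039]], turn=[0,0,0,0,0])

```text
time_s: 34.6
tcp_pos: [0.6383, 0.1097, 0.2123]
eef_rot: [180.0, -0.0, -90.0]
contact_force: [0.9, -2.1, 5.7]
gripper_width: 0.0004
```

Call:
servo_tool(grip=[1,1,1], translation=[[0,0,0.002],[0,0,0.004],[0,0,0.004]], turn=[0,0,0])

```text
time_s: 34.85
tcp_pos: [0.6384, 0.1098, 0.2096]
eef_rot: [-180.0, -0.0, -90.0]
contact_force: [-0.3, -3.3, 6.1]
gripper_width: 0.0005
```

Call:
servo_tool(grip=[1,1,1], translation=[[0,0,0.002],[0,0,0.004],[0,0,0.004]], turn=[0,0,0])

```text
time_s: 35.1
tcp_pos: [0.6384, 0.1099, 0.2056]
eef_rot: [-180.0, -0.0, -90.0]
contact_force: [0.1, -3.1, 4.6]
gripper_width: 0.0007
```

Call:
servo_tool(grip=[1,1,1], translation=[[0,0,0.002],[0,0,0.003],[0,0,0.003]], turn=[0,0,0])

```text
time_s: 35.35
tcp_pos: [0.6386, 0.1098, 0.2033]
eef_rot: [-179.9, -0.0, -90.0]
contact_force: [-1.4, -3.7, 9.9]
gripper_width: 0.0003
```

Contact with the collar starts near z = 0.204, as expected. I'll push harder.

Call:
servo_tool(grip=[1,1,1], translation=[[0,0,0.001],[0,0,0.002],[0,0,0.002]], turn=[0,0,0])

```text
time_s: 35.6
tcp_pos: [0.6386, 0.1096, 0.2021]
eef_rot: [-179.9, -0.0, -90.0]
contact_force: [-2.6, -4.1, 14.3]
gripper_width: 0.0007
```

Call:
servo_tool(grip=[1,1,1], translation=[[0,0,0.001],[0,0,0.002],[0,0,0.002]], turn=[0,0,0])

```text
time_s: 35.85
tcp_pos: [0.6386, 0.1096, 0.2009]
eef_rot: [-179.9, -0.0, -90.0]
contact_force: [-5.5, -4.2, 17.7]
gripper_width: 0.0004
```

Call:
servo_tool(grip=[1,1,1,1,1,1], translation=[[0,0,0.002],[0,0,0.004],[0,0,0.004],[0,0,0.004],[0,0,0.004],[0,0,0.004]], turn=[0,0,0,0,0,0])

```text
time_s: 36.35
tcp_pos: [0.6387, 0.1094, 0.1988]
eef_rot: [-179.8, -0.0, -90.0]
contact_force: [-9.6, -5.2, 25.8]
gripper_width: 0.0004
```

Run:
```python
from h import *
go(.638,.142,.33,-90)
snap('s10','scene',(280,130,440,250))
```

```text
t 36.35 at [0.6387 0.1094 0.1988] rpy [-179.8   -0.   -90. ] F [-9.6 -5.2 25.8] w 0.0004
shift [-0.0326, 0.0007, -0.1312] turn 0.001 rows>= 3.2
```

View pics/s10.png

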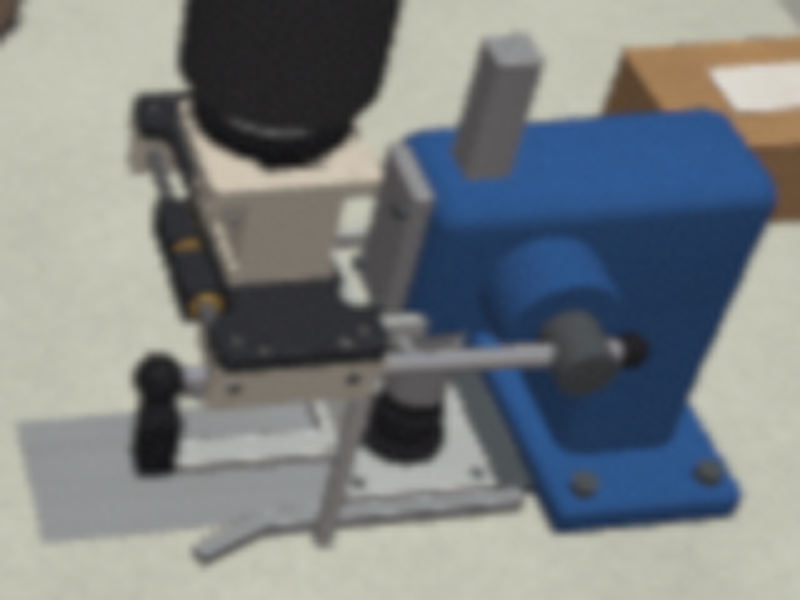

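Call:
servo_tool(grip=[1,1,1,1,1,1,1,1,1,1], translation=[[0,0,-0.005],[0,0,-0.011],[-0.001,0,-0.019],[-0.003,0,-0.029],[-0.005,0,-0.04],[-0.007,0,-0.051],[-0.011,0,-0.062],[-0.015,0,-0.073],[-0.019,0,-0.084],[-0.023,0,-0.094]], turn=[0,0,0,0,0,0,0,0,0,0])

```text
time_s: 37.23
tcp_pos: [0.6382, 0.1343, 0.289]
eef_rot: [180.0, 0.1, -90.0]
contact_force: [-0.0, 3.6, 1.9]
gripper_width: 0.0006
```

Call:
servo_tool(grip=[1,1,1,1,1,1], translation=[[-0.004,0,-0.01],[-0.008,0,-0.02],[-0.009,0,-0.03],[-0.009,0,-0.055],[-0.009,0,-0.085],[-0.009,0,-0.1]], turn=[0,0,0,0,0,0])

```text
time_s: 37.73
tcp_pos: [0.6386, 0.1411, 0.3916]
eef_rot: [-179.9, -0.1, -90.0]
contact_force: [-0.1, 0.2, 1.3]
gripper_width: -0.0
```

Run:
```python
from h import *
go(.50,-.05,.38,-90)
snap('s11','scene',(280,130,440,250))
```

```text
t 37.73 at [0.6386 0.1411 0.3916] rpy [-1.799e+02 -1.000e-01 -9.000e+01] F [-0.1  0.2  1.3] w -0.0
shift [0.1912, 0.1385, 0.0116] turn -0.001 rows>= 5.7
```

View pics/s11.png

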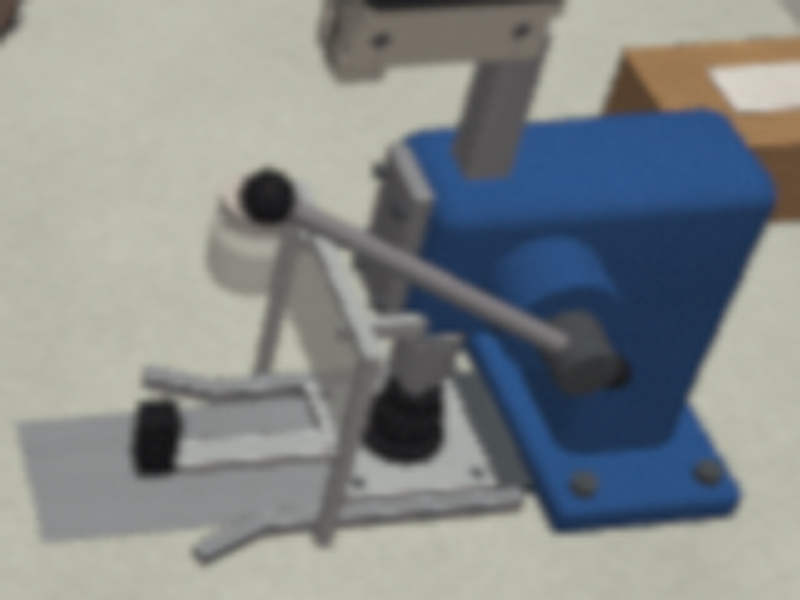

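Call:
servo_tool(grip=[0.5,0,-0.25,-0.25,-0.25,-0.25,-0.25,-0.25,-0.25,-0.25], translation=[[0.033,0.024,0],[0.066,0.048,0],[0.099,0.072,0],[0.132,0.096,0],[0.165,0.12,0],[0.191,0.138,0],[0.191,0.13,0.04],[0.191,0.12,0.08],[0.191,0.11,0.12],[0.191,0.103,0.16]], turn=[0,0,0,0,0,0,0,0,0,0])

```text
time_s: 38.62
tcp_pos: [0.5349, -0.0499, 0.2268]
eef_rot: [-180.0, -0.0, -90.1]
contact_force: [0.9, 0.5, 0.4]
gripper_width: 0.0542
```

Run:
```python
from h import *
go(.5353,-.05,.08,-90)
go(.5353,.115,.08,-90)
```

```text
t 38.62 at [ 0.5349 -0.0499  0.2268] rpy [-180.    -0.   -90.1] F [0.9 0.5 0.4] w 0.0542
shift [0.0001, -0.0004, 0.1468] turn -0.001 rows>= 3.5
t 38.62 at [ 0.5349 -0.0499  0.2268] rpy [-180.    -0.   -90.1] F [0.9 0.5 0.4] w 0.0542
shift [-0.1649, -0.0002, 0.1468] turn -0.001 rows>= 5.3
```

Call:
servo_tool(grip=[-0.25,-0.25,-0.25,-0.25,-0.25,-0.25,-0.25,-0.25,-0.25,-0.25], translation=[[0,0,0.04],[0,0,0.08],[0,0,0.12],[0,0,0.147],[-0.03,0,0.147],[-0.06,0,0.147],[-0.095,0,0.147],[-0.13,0,0.147],[-0.155,0,0.147],[-0.165,0,0.147]], turn=[0,0,0,0,0,0,0,0,0,0])

```text
time_s: 39.45
tcp_pos: [0.5353, 0.1184, 0.081]
eef_rot: [180.0, -0.1, -89.9]
contact_force: [0.4, -1.1, -0.1]
gripper_width: 0.0546
```

Run:
```python
from h import *
go(.5353,.116,.0235,-90)
c=calibration('wrist');p,d=snap('w23','wrist')
print(r.get_state()['tcp_pos'])
```

```text
t 39.45 at [0.5353 0.1184 0.081 ] rpy [ 1.80e+02 -1.00e-01 -8.99e+01] F [ 0.4 -1.1 -0.1] w 0.0546
shift [0.0024, -0.0, 0.0575] turn 0.002 rows>= 1.4
[0.53540753 0.11861922 0.08096267]
```

View pics/w23.png

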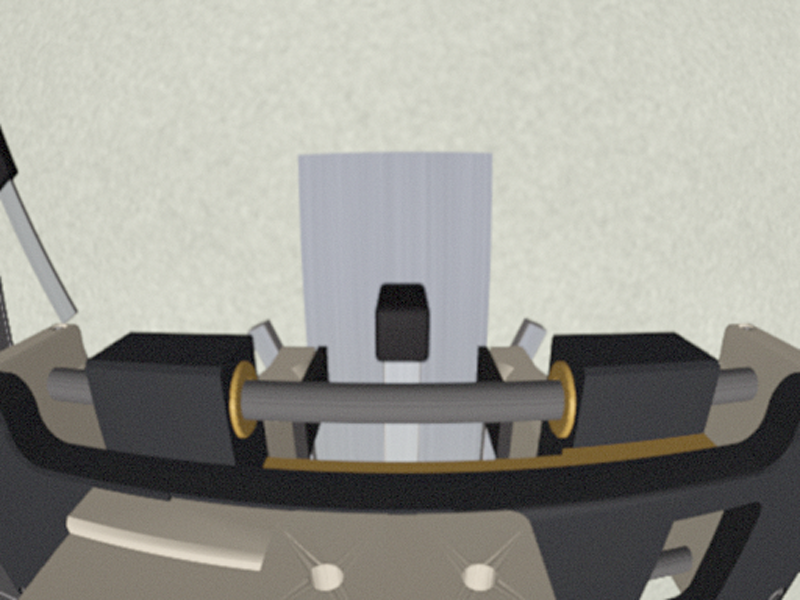

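Grip block centred at (403,320), midway between the fingers. I'll go down and close.

Call:
servo_tool(grip=[-0.25,-0.25,-0.25,0.3,1,1,1,1,1,1], translation=[[0.003,0,0.025],[0.003,0,0.05],[0.003,0,0.057],[0.003,0,0.057],[0.003,0,0.057],[0.003,0,0.057],[0.003,0,0.057],[0.003,0,0.057],[0.003,0,0.057],[0.003,0,0.057]], turn=[0,0,0,0,0,0,0,0,0,0], newtons=30)

```text
time_s: 40.33
tcp_pos: [0.5358, 0.1133, 0.0249]
eef_rot: [-179.9, 0.0, -90.0]
contact_force: [-0.3, -1.0, 4.2]
gripper_width: 0.0236
```

Call:
servo_tool(grip=[1,1,1,1,1,1,1,1,1,1], translation=[[0.0,0,0],[0,0,0],[0,0,0],[0.004,0,0],[0.012,0,0],[0.022,0,0],[0.033,0,0],[0.044,0,0],[0.055,0,0],[0.06,0,0]], turn=[0,0,0,0,0,0,0,0,0,0])

```text
time_s: 41.17
tcp_pos: [0.5363, 0.0536, 0.0245]
eef_rot: [-179.9, 0.1, -90.0]
contact_force: [0.4, 7.0, 2.6]
gripper_width: 0.0237
```

Run:
```python
from h import *
go(.5355,-.13,.0235,-90)
snap('s12','scene',(220,130,440,270))
```

```text
t 41.17 at [0.5363 0.0536 0.0245] rpy [-1.799e+02  1.000e-01 -9.000e+01] F [0.4 7.  2.6] w 0.0237
shift [0.1836, 0.0007, 0.001] turn -0.0 rows>= 4.4
```

View pics/s12.png

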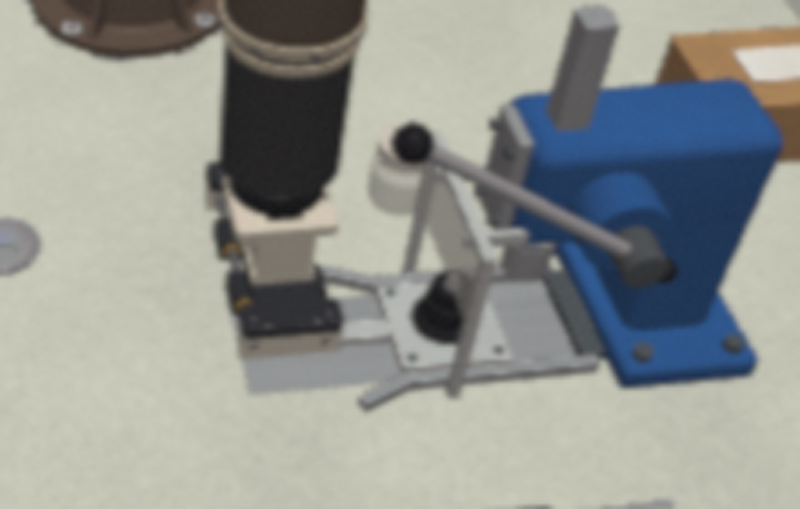

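Call:
servo_tool(grip=[1,1,1,1,1,1,1,1,1,1], translation=[[0.004,0,0],[0.013,0,0],[0.024,0,0],[0.035,0,0],[0.046,0,0],[0.057,0,0],[0.068,0,0],[0.079,0,0],[0.09,0,0],[0.1,0,0]], turn=[0,0,0,0,0,0,0,0,0,0])

```text
time_s: 42.05
tcp_pos: [0.5361, -0.0462, 0.0244]
eef_rot: [-179.9, 0.1, -90.0]
contact_force: [0.7, 7.3, 4.3]
gripper_width: 0.0236
```

Call:
servo_tool(grip=[1,1,1,1,1,1,1,1,1,1], translation=[[0.01,0,0],[0.02,0,0],[0.031,0,0],[0.042,0,0],[0.053,0,0],[0.064,0,0],[0.075,0,0],[0.086,0,0],[0.096,0,0],[0.1,0,0]], turn=[0,0,0,0,0,0,0,0,0,0])

```text
time_s: 42.88
tcp_pos: [0.5355, -0.1467, 0.0241]
eef_rot: [-180.0, 0.0, -90.0]
contact_force: [1.0, 9.4, 4.5]
gripper_width: 0.0238
```

Call:
servo_tool(grip=[1,1,0.5,0,-0.2,-0.2,-0.2,-0.2,-0.2,-0.2], translation=[[0,0,0],[0,0,0],[0,0,0],[0,0,0],[0,0,0],[0,0,0],[0,0,-0.03],[0,0,-0.07],[0,0,-0.11],[0,0,-0.15]], turn=[0,0,0,0,0,0,0,0,0,0])

```text
time_s: 43.72
tcp_pos: [0.5343, -0.1469, 0.1752]
eef_rot: [179.9, -0.0, -90.0]
contact_force: [0.6, 0.8, -0.7]
gripper_width: 0.0522
```

Run:
```python
from h import *
go(.45,-.15,.38,-90)
snap('s13','scene'); snap('s13b','scene',(190,150,330,255))
```

```text
t 43.72 at [ 0.5343 -0.1469  0.1752] rpy [179.9  -0.  -90. ] F [ 0.6  0.8 -0.7] w 0.0522
shift [0.0031, 0.0843, -0.2048] turn -0.0 rows>= 5.3
```

View pics/s13.png

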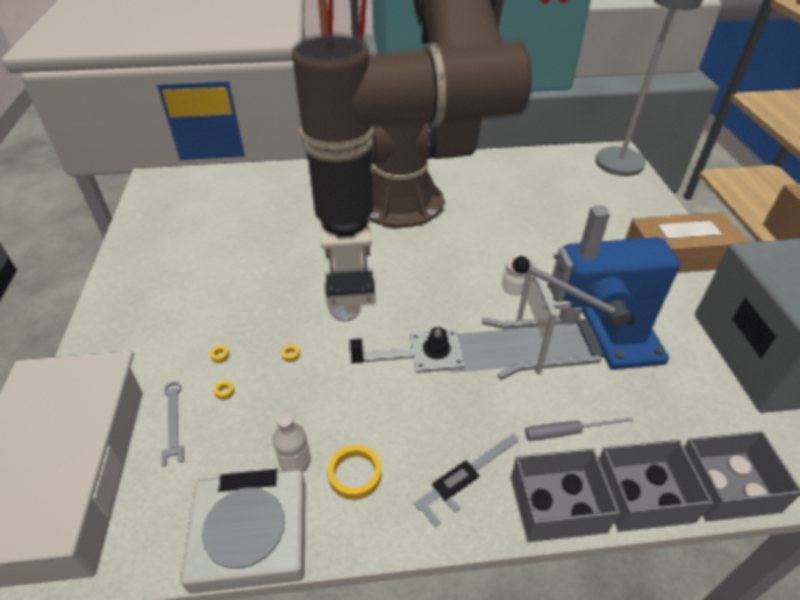

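View pics/s13b.png

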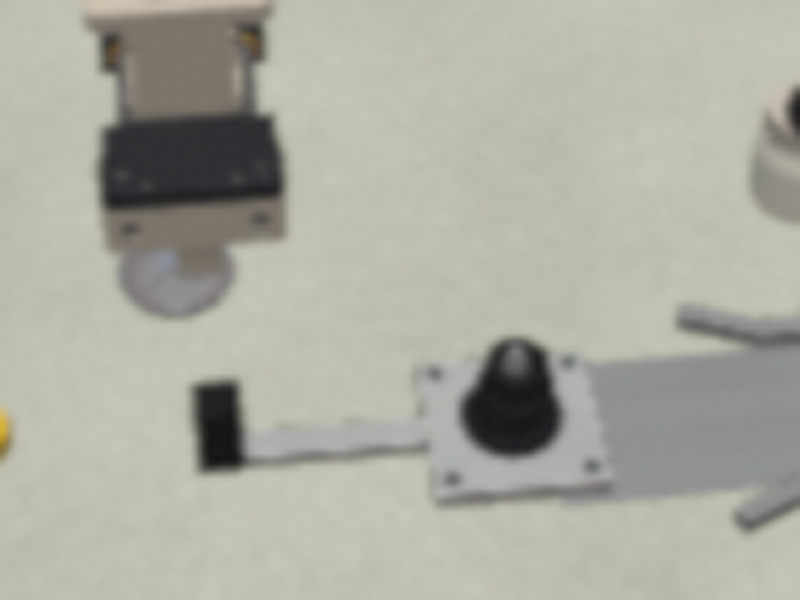

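Call:
servo_tool(grip=[-0.2,-0.2,-0.2,-0.2,-0.2,0.5,1,1,1,1], translation=[[0,-0.001,0.04],[0,-0.001,0.08],[0,-0.001,0.12],[0,-0.001,0.145],[0,-0.001,0.15],[0,-0.001,0.15],[0,-0.001,0.15],[0,-0.001,0.15],[0,-0.001,0.15],[0,-0.001,0.15]], turn=[0,0,0,0,0,0,0,0,0,0])

```text
time_s: 44.65
tcp_pos: [0.5371, -0.1469, 0.0256]
eef_rot: [-179.9, 0.0, -90.0]
contact_force: [-1.2, -0.5, 0.9]
gripper_width: 0.0247
```

Call:
servo_tool(grip=[1,1,1,1,1,1,1,1], translation=[[0,0,0],[0,0,0],[0.006,0,0],[0.015,0,0],[0.025,0,0],[0.035,0,0],[0.04,0,0],[0.04,0,0]], turn=[0,0,0,0,0,0,0,0])

```text
time_s: 45.32
tcp_pos: [0.5371, -0.1872, 0.0248]
eef_rot: [-179.9, 0.0, -90.0]
contact_force: [0.1, 0.8, 5.8]
gripper_width: 0.0235
```

Call:
servo_tool(grip=[0.5,0,-0.2,-0.2,-0.2,-0.2,-0.2,-0.2,-0.2,-0.2], translation=[[0,0,0],[0,0,0],[0,0,0],[0,0,0],[0,0,-0.03],[0,0,-0.07],[0,0,-0.11],[0,0,-0.15],[0,0.03,-0.19],[0,0.06,-0.23]], turn=[0,0,0,0,0,0,0,0,0,0])

```text
time_s: 46.15
tcp_pos: [0.486, -0.1868, 0.2421]
eef_rot: [180.0, -0.0, -90.0]
contact_force: [1.4, -0.6, 0.4]
gripper_width: 0.0525
```

Run:
```python
from h import *
go(.45,-.15,.38,-90)
snap('s14','scene',(180,120,440,270))
c=calibration('wrist');snap('w24','wrist')
p,d=snap('t5','top')
```

```text
t 46.15 at [ 0.486  -0.1868  0.2421] rpy [180.  -0. -90.] F [ 1.4 -0.6  0.4] w 0.0525
shift [-0.0368, 0.036, -0.1379] turn -0.0 rows>= 3.5
```

View pics/s14.png

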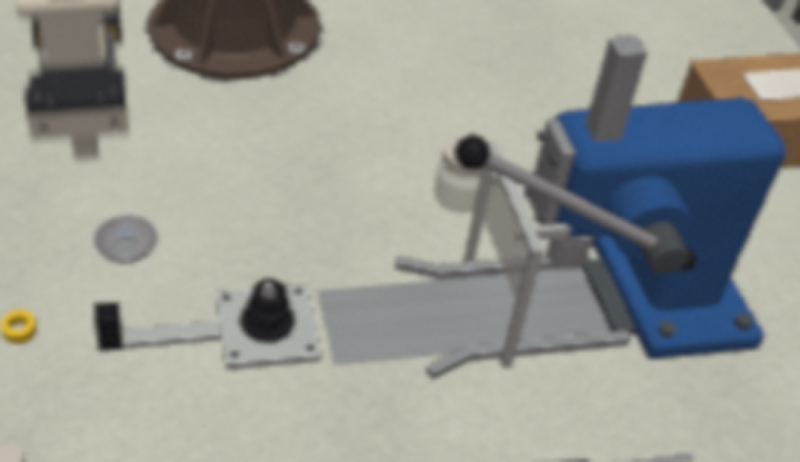

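View pics/t5.png

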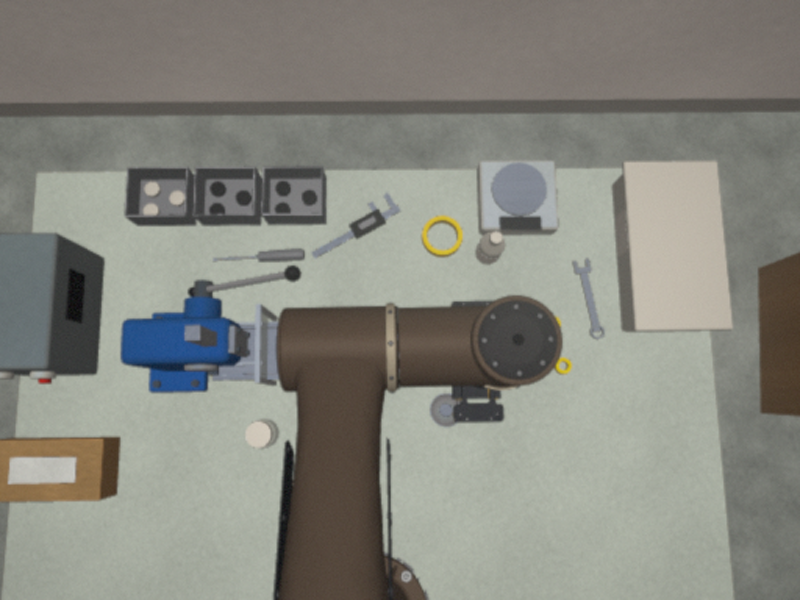

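Run:
```python
from h import *
z=np.load('/tmp/s14.npz');d=z['d'];p=z['p'];c=calibration('scene');W=cloud(c,d).reshape(-1,3)
m=(abs(W[:,0]-.537)<.03)&(abs(W[:,1]+.03)<.035)&(W[:,2]>.015)
P=W[m]; print('n',len(P)); 
for q in sorted(P.round(3).tolist(),key=lambda a:-a[2])[::6]: print(q)
f=cv2.resize(p[205:240,245:290],None,fx=16,fy=16,interpolation=cv2.INTER_CUBIC);cv2.imwrite('pics/s14c.png',f)
```

```text
n 1679
[0.523, -0.053, 0.66]
[0.519, -0.048, 0.659]
[0.516, -0.042, 0.658]
[0.517, -0.023, 0.658]
[0.521, -0.052, 0.658]
[0.514, -0.024, 0.657]
[0.518, -0.005, 0.657]
[0.516, -0.062, 0.657]
[0.518, -0.038, 0.657]
[0.523, -0.049, 0.657]
[0.517, -0.019, 0.656]
[0.518, -0.007, 0.656]
[0.522, -0.053, 0.656]
[0.518, -0.001, 0.655]
[0.518, -0.042, 0.655]
[0.518, -0.029, 0.655]
[0.522, -0.014, 0.655]
[0.524, -0.055, 0.655]
[0.519, -0.011, 0.654]
[0.518, -0.06, 0.654]
[0.52, -0.039, 0.654]
[0.522, -0.023, 0.654]
[0.524, -0.049, 0.654]
[0.52, -0.015, 0.653]
[0.523, 0.0, 0.653]
[0.524, -0.047, 0.653]
[0.528, -0.051, 0.653]
[0.522, -0.035, 0.652]
[0.522, -0.019, 0.652]
[0.523, -0.057, 0.652]
[0.53, -0.053, 0.652]
[0.521, -0.003, 0.651]
[0.521, -0.062, 0.651]
[0.524, -0.033, 0.651]
[0.526, -0.0, 0.651]
[0.521, -0.031, 0.65]
[0.522, -0.013, 0.65]
[0.524, -0.059, 0.65]
[0.525, -0.033, 0.65]
[0.523, -0.037, 0.649]
[0.526, -0.018, 0.649]
[0.524, -0.063, 0.649]
[0.523, -0.002, 0.648]
[0.523, -0.057, 0.648]
[0.527, -0.026, 0.648]
[0.529, -0.05, 0.648]
[0.523, -0.031, 0.647]
[0.525, -0.012, 0.647]
[0.5
[... 4524 characters left out ...]
47]
[0.524, -0.042, 0.046]
[0.55, -0.036, 0.046]
[0.558, -0.031, 0.046]
[0.552, -0.012, 0.045]
[0.547, -0.011, 0.044]
[0.551, -0.042, 0.043]
[0.56, -0.025, 0.042]
[0.547, -0.045, 0.039]
[0.56, -0.028, 0.038]
[0.551, -0.042, 0.034]
[0.56, -0.031, 0.033]
[0.555, -0.033, 0.028]
[0.552, -0.02, 0.023]
[0.554, -0.03, 0.022]
[0.551, -0.017, 0.021]
[0.558, -0.024, 0.021]
[0.547, -0.004, 0.02]
[0.554, -0.017, 0.02]
[0.564, -0.031, 0.02]
[0.537, -0.05, 0.019]
[0.542, -0.047, 0.019]
[0.549, -0.01, 0.019]
[0.558, -0.046, 0.019]
[0.565, -0.022, 0.019]
[0.545, -0.047, 0.018]
[0.56, -0.021, 0.018]
[0.552, -0.008, 0.017]
[0.51, -0.046, 0.016]
[0.55, -0.02, 0.016]
[0.564, -0.009, 0.016]
[0.56, -0.037, 0.015]
```

View pics/s14c.png

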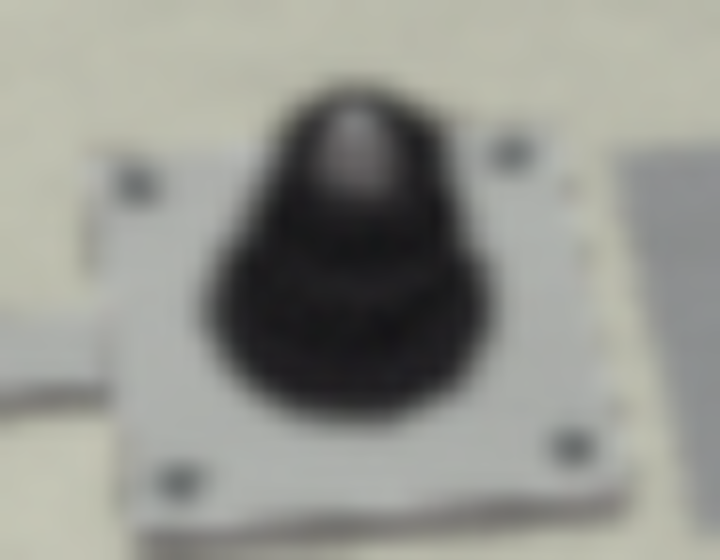

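Run:
```python
from plant import order
print(order.close_job())
```

```text
the job is handed in; nothing more can be done
None
```

The job was carried out as asked and handed in at about 46 s of the 210 s allowed.

- **Stack:** I put the flanged bush on the post flange down, then both spacers that were there, then the black collar. The yellow look-alikes were not touched.
- **Pressing:** I slid the shuttle in flat to the end stop, where the push force rose to about 30 N. I pulled the lever until the ram bore on the collar, with about 26 N at the lever, then let it back up.
- **Withdrawal:** I drew the shuttle out clear of the guides. A second short pull of 40 mm took the plate off the dark strip in front of the mouth as well.

**Last checks:**
- The final pictures show the stack upright on the post. Its top measures about 60 mm above the bench, which matches all four rings fully home.
- The lever is up, the gripper is open and away from everything, and the bystander objects I could see look where they started. The arm hid some of them in the last top view, but the scene view taken just before the second pull showed nothing moved.
- **Small disagreement:** while pressing, the fingertip sank about 4 mm beyond first contact with the collar. I put that down to give in the arm and lever, but did not measure it separately.
- **Not measured:** I judged that the post was under the ram from the stop contact and the lever's position when the ram landed, not from a direct measurement.

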